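# Find the stamped sample box and push it to the dispatch line

### The job

Two identical sample boxes lie flat on the bench in front of the dispatch line, the low aluminium rail; one of them carries a round release stamp on its underside. Tip each box up with the fingertips under its thumb lip until it stands on its back side with its underside facing you; once both stand, gently push the stamped one, standing as it is, away from you until its lid is flush against the rail, and leave the other standing where you tipped it. Do not lift either box off the bench or squeeze it, and leave the things around them alone.

Things in the scene. Friction and masses are not known exactly. Their poses are not given: they have to be found in the camera images.
- box_1: One of two sample boxes that look alike: closed, rigid, white case, grey lid (fixed), 96 deep (its x) x 122 wide (y) x 64 mm high, 0.25 to 0.5 kg, balanced at its middle. Origin: centre of the underside. Lying flat: x roughly away from the robot, y left, z up. Standing on its back (+x) side it is 96 mm high, 64 mm thick, its x points down and its z away from the robot.
- box_2: The other sample box: same shape, size, weight and axes as box_1. The two start side by side in either order, one left and one right. Only one of the boxes has the stamp.
- box_1_lip (a point): Middle of the under face of box_1's thumb lip, 54 mm in front (-x) of the origin and 44 mm above it. The grey lip, 70 mm wide, 5 mm thick, sticks out 12 mm from the front side (up from the top once the box stands). Raised here from below, the box turns about its lower back edge, passes its balance at about 56 degrees and then settles by itself onto its back side.
- box_2_lip (a point): The same point on box_2.
- stamp (a point): The release stamp: two concentric black ink rings, 54 mm across, with a tick inside, flat in the middle of the underside of one of the two boxes; this point is its centre and so coincides with that box's origin. The other underside is plain white. It cannot be seen while the box lies flat.
- box_1_heel (a point): Middle of the lower back edge of box_1 (48 mm along +x from its origin, on the underside): the edge on which it tips. It stays on the bench throughout.
- box_2_heel (a point): The same point on box_2.
- box_1_lid (a point): Centre of the flat top of box_1's lid, 64 mm above its origin along its z; it faces the rail when the box stands on its back.
- box_2_lid (a point): The same point on box_2.
- line: The dispatch line: a fixed aluminium angle rail, 560 mm long (its y), 36 mm high, 5 mm thick, with a flat foot 36 mm wide behind it. Origin: middle of the face towards the robot, at bench level; x points away from the robot, square to that face; y left along the rail; z up.
- felt_pen: Bystander: a dark marker pen with a blue cap, 136 mm long, 19 mm high, lying between the boxes. Origin: centre of its underside.
- bench_clock: Bystander: a small white digital timer, 62 x 66 x 19 mm, left of the boxes. Origin: centre of its underside.
- red_stapler: Bystander: a red stapler, 135 mm long, 48 mm high, right of the boxes. Origin: centre of its underside.
- amber_dropper: Bystander: an amber dropper bottle, 34 mm across, 102 mm tall, standing far right. Origin: centre of its underside.
- red_cup: Bystander: a specimen cup with a red lid, 62 mm across, 68 mm tall, left of the boxes. Origin: centre of its underside.

How it is judged (in metres and radians):
On the way:
1. both boxes stand on their back sides, undersides towards the robot, and both are still short of the rail (angle between each of box_1, box_2's own x axis and vertical above 2.97 rad and x of each of box_1_lid, box_2_lid in the frame of line below -0.012 m and linear speed of each of box_1, box_2 below 0.03 m/s), for 0.3 s.
At the end, for the whole second after the job is handed in: Both boxes at rest, standing on their back sides: the stamped one's lid within 6 mm of the rail's face, square to it within 0.08 rad, within 250 mm of the rail's middle; the plain one's tipping edge within 60 mm of its start, its lid at least 12 mm short of the rail (angle between each of box_1, box_2's own x axis and vertical above 2.97 rad and x of box_1_lid in the frame of line between -0.006 and 0.006 m and y of box_1_lid in the frame of line between -0.25 and 0.25 m and angle between the z axis of box_1 and the x axis of line, either way round below 0.08 rad and distance of box_2_heel from where it was at the start of the episode below 0.06 m and x of box_2_lid in the frame of line below -0.012 m and linear speed of each of box_1, box_2 below 0.02 m/s); the robot touches nothing.
It fails at once if a box was lifted: its lower back edge rose more than 20 mm off the bench (height (world z) of any of box_1_heel, box_2_heel above 0.02 m).
It fails at once if a box was rammed or squeezed with more than 30 N (contact force between the fingers and box_1 above 30 N or contact force between the fingers and box_2 above 30 N).
It fails at once if a bystander was shifted by more than 30 mm (distance of any of felt_pen, bench_clock, red_stapler, amber_dropper, red_cup from where it was at the start of the episode above 0.03 m).
It also fails if it takes over 72 s, if anything falls off the work surface, if the arm or the gripper's body presses on something with over 40 N, if the wrist force passes 120 N, or if a joint passes its speed limit or range.

### The arm

A 6-joint arm with a two-finger parallel gripper is mounted at the origin on a cart in front of the work surface, level with it; the furniture and walls round the work are solid. World frame = base frame: x ahead of the robot, y to its left, z up, the work surface at z = 0. Lengths are in mm, angles in rad, forces in N, time in s.
With the tool pointing down it reaches from about 350 to 875 mm from the base axis. Payload 4.2 kg.
Tool frame: the origin (TCP) lies at the very end of the fingers, on their centre line; the grasp point (between the pads) lies 19 mm behind it; z points along the fingers, y is the line along which they close (so a half turn about z gives the same grasp; the last joint's range is limited). The gripper opens to 85 mm and grips with 20 to 120 N. Pads are 22 mm wide; open, the fingers measure 114 mm over their backs; the gripper's body (76 mm by 85 mm) begins 54 mm behind the grasp point. The pads swing forward as they close: fully open they stand 13 mm farther back than shut.
Start: joints at [1.498, 0.385, 0.008, 0, -1.194, -0.259], TCP at [203.558, 590.9, 201.312] pointing down, gripper open.
Joint ranges: [-3.14, 3.14], [-1.21, 2.06], [-1.07, 1.41], [-3.16, 2.05], [-2.99, -0.16], [-3.1, 3.1]. Speed limits (rad/s): [2.79, 2.79, 3.14, 3.14, 3.14, 3.14].

### API

Orientations are given as a unit quaternion [x, y, z, w].
In Python, from bench import read_state, get_image, camera_model, job_done gives the robot as it stands.
- The arm moves only by the shell command python3 -m handwheel 'ROWS'. ROWS is JSON, a list of rows, each a list of 7 numbers: the shift along the tool's x, y, z in m, then the turn, a rotation vector about the tool's x, y, z in rad, then the gripper's target within -1 to 1 (fully open at 1, half-way at 0, shut at -1). In form: [[dx, dy, dz, wx, wy, wz, jaw], ...]. A call has 1 to 10 rows; each row is the pose to reach, as a shift and turn from the pose commanded when the call began, along the tool's axes at that moment; what a row does not reach only later rows make up. A row lasts 1/8 s, in which the tool goes at most 62.5 mm and 10.7 degrees, less where a joint would pass 70% of its speed; a pose out of reach is approached as far as the arm can. A call with a gripper value outside its range is refused whole. The fingers move at their own pace and stop on an object; the grip force is fixed at half the most. Time passes only in rows, so rows that repeat a pose let the fingers close. It gives the time, the measured TCP pose, the force, the opening and the grip force at its end, in the units of the state.
- read_state(): the state, without advancing time (a new reading comes with each control period).
- get_image(name): name is "scene" or "top"; returns (picture, depth): 420x560x3 uint8, blue, green, red; 420x560 float32, mm along the optical axis (not along the pixel's ray), 0 where there is no reading.
- camera_model(name): a dict with "K" (3x3 intrinsics, pixels), "dist" ([k1, k2, p1, p2, k3] as OpenCV has them; the pictures are not rectified), "rvec" (rotation vector, rad) and "tvec" (3), from world to camera coordinates, as OpenCV has them. Camera axes: x right, y down, z forward; pixel columns grow to the right and rows downward; lengths in mm; the calibration is good to about 2 mm. A picture is of the moment at which its call begins. camera_model takes no time and is no camera call.
- job_done(): hands the job in; it is judged then, once.
The state is a dict: "clock": time; "joints": joint angles; "joint_vel": joint speeds; "joint_efforts": joint torques, N m; "position": TCP position; "ee_rot": TCP orientation; "contact_force": force on the tool from outside, world axes, zero at the start; "wrist_torque": the same for the moment, N m; "gripper_width": finger opening in mm; "grasp_force": force on a finger pad.
Only numpy, scipy, OpenCV 4.12 (cv2) and the standard library are available. Lean on these libraries where they do the work, as an engineer would, in place of code of your own. Each camera call takes 0.05 s, during which the arm holds its last target. There are 200 camera calls.

## Working session

There is one attempt and no reset: what is moved stays moved. The work goes in short steps, Python scripts to look and compute and a shell command to move; the robot and the scene stay as the last step left them, time stands still between calls to the robot, and variables do not carry over. Pictures are saved under pics/ and viewed, at most 10 in all, crops included, and the job is handed in when it is done.

```bash
ls; mkdir -p pics; python3 - <<'E'
from bench import *
import cv2,numpy as np
for n in("scene","top"):
    im,d=get_image(n);cv2.imwrite(f"pics/{n}0.png",im);np.save(f"{n}0.npy",d)
    m=camera_model(n);R=cv2.Rodrigues(np.array(m["rvec"]))[0];print(n,-R.T@np.array(m["tvec"]).ravel(),R[2])
print(read_state())
E
```

```text
pics
scene [ -62.57076481 -473.03792033  751.4813921 ] [ 0.63763633  0.33465346 -0.69384939]
top [ 342.8464455  -143.72348424 1208.27143791] [ 0.18917985  0.00208128 -0.98194025]
{'clock': 0.1, 'joints': array([ 1.49760681e+00,  3.85451104e-01,  6.72724628e-03, -4.43129611e-04,
       -1.19399465e+00, -2.58629264e-01]), 'joint_vel': array([ 0.00086962, -0.00114431,  0.00411478,  0.00235596, -0.00308257,
       -0.00010121]), 'joint_efforts': array([-6.57991022e-04, -3.93318951e+01,  1.88928902e+01,  4.19797897e+00,
       -2.58701941e-03,  5.47788289e-06]), 'position': array([203.37845601, 590.35210413, 200.33326927]), 'ee_rot': array([ 9.86254602e-01, -1.65229823e-01, -1.16073829e-04,  9.76027135e-04]), 'contact_force': array([-0.79876109, -0.17265999,  0.86122106]), 'wrist_torque': array([-0.03062562,  0.03598851, -0.03604386]), 'grasp_force': 0.0, 'gripper_width': 85.34305113823117}
```

View pics/scene0.png

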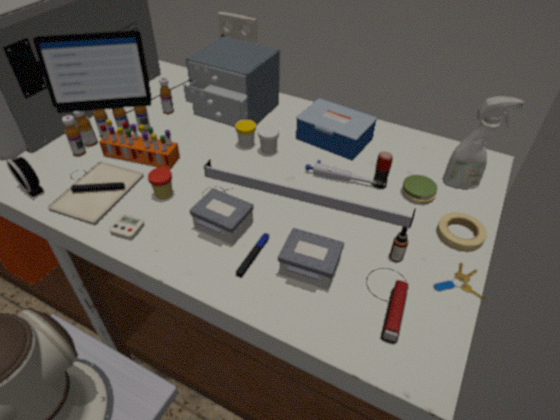

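View pics/top0.png

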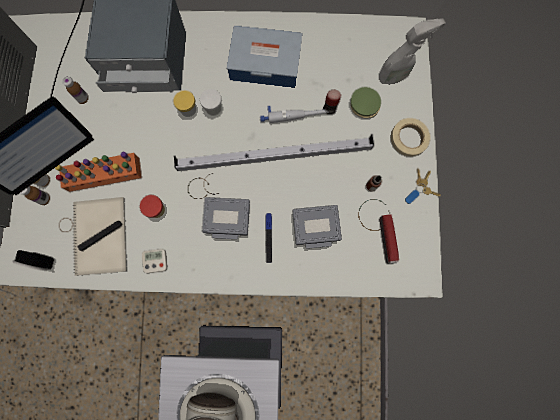

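```bash
cat > h.py <<'E'
import cv2,numpy as np
from bench import *
def cloud(n,d):
    m=camera_model(n);K=np.array(m["K"],float);R=cv2.Rodrigues(np.array(m["rvec"],float))[0];t=np.array(m["tvec"],float).ravel()
    h,w=d.shape;u,v=np.meshgrid(np.arange(w),np.arange(h))
    p=cv2.undistortPoints(np.stack([u,v],-1).reshape(-1,1,2).astype(float),K,np.array(m["dist"],float)).reshape(h,w,2)
    P=np.dstack([p,np.ones((h,w))])*d[...,None]
    W=(P-t)@R; W[d<=0]=np.nan
    return W
def roi(n,W,c):
    u0,u1,v0,v1=c; return W[v0:v1,u0:u1].reshape(-1,3)
def rect(P):
    return cv2.minAreaRect(P[:,:2].astype(np.float32))
E
python3 - <<'E'
from h import *
C={"top":cloud("top",np.load("top0.npy")),"scene":cloud("scene",np.load("scene0.npy"))}
B={"top":[(195,258,190,250),(285,348,200,255)],"scene":[(185,260,183,245),(270,350,225,290)]}
for n in B:
  for c in B[n]:
    P=roi(n,C[n],c);z=P[:,2]
    S=P[(z>56)&(z<75)];print(n,"lid",len(S),np.median(S[:,2]),rect(S))
    L=P[(z>40)&(z<54)];print("  lip?",len(L),np.median(L,0), "bench",np.nanmedian(z[abs(z)<12]))
W=C["top"]
P=roi("top",W,(160,390,130,180));S=P[(P[:,2]>26)&(P[:,2]<45)];print("rail",rect(S),np.median(S[:,2]))
# rail edge per y-bin
y=S[:,1];X=[]
for a in np.arange(-500,300,20):
    k=(y>a)&(y<a+20)
    if k.sum()>4: X.append((a+10,S[k,0].min(),S[k,0].max()))
X=np.array(X).round(1);print(X.tolist());print(np.polyfit(X[1:-1,0],X[1:-1,1],1))
for nm,c in dict(pen=(258,278,208,266),clock=(138,170,245,275),stapler=(376,402,210,268),cup=(135,168,190,222),dropper=(362,386,172,195)).items():
    P=roi("top",W,c);S=P[P[:,2]>8];print(nm,rect(S),S[:,2].max())
E
```

```text
top lid 1627 63.831526282986516 ((529.1094970703125, -6.981559753417969), (122.83457946777344, 97.37248992919922), 88.43090057373047)
  lip? 129 [475.27684723  -7.79039321  49.00527592] bench -0.5440044887312306
top lid 1643 63.665220056125506 ((510.9458923339844, -250.68771362304688), (96.27682495117188, 122.50180053710938), 6.512413501739502)
  lip? 131 [ 457.47271693 -256.44441485   48.87758575] bench -0.7903418190582256
scene lid 1557 65.05999834517539 ((528.5847778320312, -7.645896911621094), (123.46479034423828, 99.27190399169922), 88.37682342529297)
  lip? 272 [480.97565739 -23.95125139  49.68820569] bench 0.9845333223935064
scene lid 2026 64.88997919915039 ((510.5354919433594, -251.302734375), (99.21009826660156, 122.42306518554688), 6.720227241516113)
  lip? 300 [ 460.27813091 -259.72096      49.94233264] bench 0.7612527902265378
rail ((674.681396484375, -138.78924560546875), (129.93458557128906, 566.8286743164062), 7.814012050628662) 34.508860012047045
[[-410.0, 741.5, 777.3], [-390.0, 644.9, 748.1], [-370.0, 736.8, 743.4], [-350.0, 733.0, 740.2], [-330.0, 731.5, 737.1], [-
[... 515 characters left out ...]
0, 665.9, 673.3], [150.0, 664.6, 701.0]]
[-1.04114774e-01  6.85235450e+02]
pen ((478.2110900878906, -122.77202606201172), (135.47781372070312, 16.762065887451172), 2.079221487045288) 23.39049383555845
clock ((405.5914611816406, 190.18011474609375), (60.30081558227539, 66.328369140625), 10.023393630981445) 23.75620522619854
stapler ((480.2978515625, -453.07891845703125), (132.50015258789062, 31.47264862060547), 7.554330825805664) 51.49658291175627
cup ((550.5747680664062, 194.5449981689453), (61.16227340698242, 58.42961883544922), 46.36221694946289) 73.4721035726206
dropper ((632.3406372070312, -410.5990905761719), (33.312416076660156, 27.40900230407715), 37.03733825683594) 102.32885178931738
```

```bash
echo 'from h import *
import json
s=read_state();json.dump([list(map(float,s[k])) for k in("joints","position","ee_rot")],open("log.jsonl","a"));open("log.jsonl","a").write("\n")
from scipy.spatial.transform import Rotation as R
print(s["clock"],s["position"].round(1),s["joints"].round(3),"\n",R.from_quat(s["ee_rot"]).as_matrix().round(3).tolist(),s["contact_force"].round(1),s["gripper_width"])' > st.py; python3 st.py
python3 -m handwheel '[[0.04,0.05,-0.05,0,0,0,-1],[0.378,0.494,-0.1,0,0,0,-1],[0.378,0.494,-0.1,0,0,0,-1],[0.378,0.494,-0.1,0,0,0,-1],[0.378,0.494,-0.1,0,0,0,-1],[0.378,0.494,-0.1,0,0,0,-1]]'; python3 st.py
python3 -m handwheel '[[0.19,0.24,0,0,0,0,-1],[0.19,0.24,0,0,0,0,-1],[0.19,0.24,0,0,0,0,-1],[0.19,0.24,0,0,0,0,-1],[0.19,0.24,0,0,0,0,-1],[0.19,0.24,0,0,0,0,-1]]'; python3 st.py
```

```text
0.1 [203.4 590.4 200.3] [ 1.498  0.385  0.007 -0.    -1.194 -0.259] 
 [[0.945, -0.326, -0.001], [-0.326, -0.945, -0.002], [0.0, 0.002, -1.0]] [-0.8 -0.2  0.9] 85.34305113823117
clock: 0.85
position: [317.7, 247.4, 273.2]
ee_rot: [0.986, -0.165, -0.0, 0.0]
contact_force: [1.0, 1.1, -0.3]
gripper_width: 0.1
grasp_force: 0.0
0.85 [317.7 247.4 273.2] [ 1.07  -0.06  -0.357 -0.    -1.274  0.17 ] 
 [[0.946, -0.325, -0.0], [-0.325, -0.946, -0.0], [-0.0, 0.0, -1.0]] [ 1.   1.1 -0.3] 0.060035804116211844
clock: 1.6
position: [419.2, -42.6, 272.4]
ee_rot: [0.986, -0.169, -0.001, 0.0]
contact_force: [-0.6, 0.5, 0.7]
gripper_width: -0.0
grasp_force: 0.0
1.6 [419.2 -42.6 272.4] [ 0.288 -0.022 -0.323  0.    -1.271  0.944] 
 [[0.943, -0.333, -0.002], [-0.333, -0.943, -0.001], [-0.001, 0.001, -1.0]] [-0.6  0.5  0.7] -0.036876316717454845
```

```bash

python3 -m handwheel '[[0,0,0,0,0,-0.34,-1],[0,0,0,0,0,-0.34,-1],[0,0,0,0,0,-0.34,-1]]' >/dev/null; python3 st.py
python3 -m handwheel '[[0,0,0,0,0.4,0,-1],[0,0,0,0,0.4,0,-1],[0,0,0,0,0.4,0,-1],[0,0,0,0,0.4,0,-1]]'>/dev/null; python3 st.py
python3 -m handwheel '[[0,0,0,0,0.4,0,-1],[0,0,0,0,0.4,0,-1],[0,0,0,0,0.4,0,-1],[0,0,0,0,0.4,0,-1]]'>/dev/null; python3 st.py
```

```text
1.975 [418.8 -38.6 272.9] [ 0.298 -0.024 -0.324 -0.    -1.271  1.281] 
 [[1.0, 0.008, -0.001], [0.008, -1.0, 0.0], [-0.001, -0.0, -1.0]] [0.7 0.4 0.3] 0.0483813353464119
2.475 [419.2 -38.7 274. ] [ 0.423 -0.276 -0.665  0.215 -0.823  1.038] 
 [[0.921, 0.009, 0.391], [0.007, -1.0, 0.004], [0.391, -0.001, -0.921]] [-0.4  0.7  1.3] 0.04396730987888589
2.975 [424.5 -45.7 290.7] [ 0.315 -0.448 -1.064  0.836 -0.283  0.532] 
 [[0.708, 0.011, 0.706], [0.004, -1.0, 0.012], [0.706, -0.006, -0.708]] [ 0.4 -0.5  0.2] 0.06567110171030054
```

```bash
cat > kin.py <<'E'
import json,numpy as np
from scipy.spatial.transform import Rotation as R
from scipy.optimize import least_squares
S=[json.loads(l) for l in open("log.jsonl")]
Q=np.array([s[0] for s in S]);P=np.array([s[1] for s in S]);O=R.from_quat([s[2] for s in S])
def fk(q,x,s4,s6):
    a1,h,L2,d4,a3,ys,yw,D,e=x
    A=R.from_euler('z',q[0]);p=A.apply([a1,ys,h]);A=A*R.from_euler('y',q[1]);p=p+A.apply([0,0,L2])
    A=A*R.from_euler('y',-q[2]);p=p+A.apply([d4,0,a3]);A=A*R.from_euler('x',s4*q[3])*R.from_euler('y',-q[4])
    p=p+A.apply([D,yw,e]);return p,A*R.from_euler('x',s6*q[5])
def fit(s4,s6):
    f=lambda x:np.r_[np.ravel([fk(q,x,s4,s6)[0]-p for q,p in zip(Q,P)]),1e-3*(x-x0)]
    x0=np.array([50,300,350,350,20,-80,-80,200,0.]);r=least_squares(f,x0);return r
if __name__=="__main__":
    for s4 in(1,-1):
      for s6 in(1,-1):
        r=fit(s4,s6);A=[fk(q,r.x,s4,s6)[1] for q in Q]
        rel=[(a.inv()*o).as_matrix() for a,o in zip(A,O)]
        print(s4,s6,r.cost,r.x.round(1),np.std(rel,0).max()); 
    print(np.mean(rel,0).round(2))
E
python3 kin.py
```

```text
1 1 2242.2288312594414 [ 314.2 -353.4  467.6  -12.2  278.7 -262.6   93.6  117.4   19.7] 0.7779692624441907
1 -1 2242.2288312594414 [ 314.2 -353.4  467.6  -12.2  278.7 -262.6   93.6  117.4   19.7] 0.39859507210483336
-1 1 0.05137063532701275 [   0.   160.6  564.9  421.8    0.    -0.  -159.8  327.7    0. ] 0.6875922141576684
-1 -1 0.05137063532701275 [   0.   160.6  564.9  421.8    0.    -0.  -159.8  327.7    0. ] 2.0687784610393943e-16
[[ 0.  0.  1.]
 [-1. -0.  0.]
 [ 0. -1.  0.]]
```

```bash
cat > ik.py <<'E'
from kin import *
X=fit(-1,-1).x.round(1);REL=R.from_matrix([[0,0,1],[-1,0,0],[0,-1,0]])
LO=np.array([-3.14,-1.21,-1.07,-3.16,-2.99,-3.1])+.03;HI=np.array([3.14,2.06,1.41,2.05,-.16,3.1])-.03
def tool(az,al,roll):  # az heading deg, al deg below horizontal
    return R.from_euler('z',az,degrees=True)*R.from_euler('y',al,degrees=True)*R.from_matrix([[0,0,1],[0,-1,0],[1,0,0]])*R.from_euler('z',roll,degrees=True)
def fkt(q): p,A=fk(q,X,-1,-1);return p,A*REL
def ik(p,o,seeds):
    best=None
    for s in seeds:
        f=lambda q:np.r_[(fkt(q)[0]-p)/100,(o.inv()*fkt(q)[1]).as_rotvec()]
        r=least_squares(f,np.clip(s,LO,HI),bounds=(LO,HI),max_nfev=60)
        if best is None or r.cost<best.cost: best=r
        if r.cost<1e-8: break
    return best
def pts(q):
    A=R.from_euler('z',q[0]);p=A.apply([0,0,X[1]]);A=A*R.from_euler('y',q[1]);e=p+A.apply([0,0,X[2]]);A=A*R.from_euler('y',-q[2]);w=e+A.apply([X[3],0,0])
    A=A*R.from_euler('x',-q[3])*R.from_euler('y',-q[4]);return e,w,w+A.apply([0,X[6],0])
E
cat > t.py <<'E'
from ik import *
rng=np.random.default_rng(0);seeds=[Q[-1]]+list(rng.uniform(LO,HI,(10,6)))
for nm,p in(("L",(468,-8,32)),("R",(450,-257,32))):
  for al in(15,25,35,45):
    for az in(-90,-60,-30,0,30,60,90):
      for roll in (0,180):
        r=ik(np.array(p,float),tool(az,al,roll),seeds)
        if r.cost<1e-5: e,w,v=pts(r.x);print(nm,al,az,roll,r.x.round(2),e.round(),w.round(),v.round())
E
time python3 t.py
```

```text
L 15 -90 0 [ 0.79  0.85 -0.69  0.78 -1.33 -1.55] [299. 300. 535.] [308. 310. 113.] [468. 309. 117.]
L 15 -90 180 [ 0.79  0.85 -0.69  0.78 -1.33  1.59] [299. 300. 535.] [308. 310. 113.] [468. 309. 117.]
L 15 30 0 [-0.84  0.85 -0.76 -1.79 -1.32 -1.53] [ 283. -317.  532.] [ 272. -305.  111.] [ 194. -166.  117.]
L 15 30 180 [-0.84  0.85 -0.76 -1.79 -1.32  1.61] [ 283. -317.  532.] [ 272. -305.  111.] [ 194. -166.  117.]
L 15 60 0 [-0.65  0.77 -0.39 -1.35 -1.38 -1.98] [ 312. -239.  566.] [ 445. -341.  179.] [ 310. -282.  117.]
L 15 60 180 [-0.65  0.77 -0.39 -1.35 -1.38  1.16] [ 312. -239.  566.] [ 445. -341.  179.] [ 310. -282.  117.]
L 15 90 0 [-0.46  0.84 -0.09 -1.04 -1.62 -2.14] [ 376. -189.  537.] [ 603. -302.  200.] [ 468. -325.  117.]
L 15 90 180 [-0.46  0.84 -0.09 -1.04 -1.62  1.  ] [ 376. -189.  537.] [ 603. -302.  200.] [ 468. -325.  117.]
L 25 -90 0 [ 0.76  0.74 -0.72  0.78 -1.21 -1.49] [276. 263. 578.] [309. 295. 158.] [468. 289. 170.]
L 25 -90 180 [ 0.76  0.74 -0.72  0.78 -1.21  1.65] [276. 263. 578.] [309. 295. 158.] [468. 289. 170.]
L 25 30 0 [-0.76  0.64 -0.75 -1.77 -1.09 -
[... 6578 characters left out ...]
264.]
R 45 30 0 [-0.81  0.46 -0.34 -1.08 -0.9  -2.61] [ 174. -183.  666.] [ 374. -395.  361.] [ 249. -373.  264.]
R 45 30 180 [-0.81  0.46 -0.34 -1.08 -0.9   0.53] [ 174. -183.  666.] [ 374. -395.  361.] [ 249. -373.  264.]
R 45 60 0 [-0.75  0.59 -0.12 -0.83 -1.22 -2.47] [ 231. -214.  629.] [ 464. -431.  352.] [ 334. -458.  264.]
R 45 60 180 [-0.75  0.59 -0.12 -0.83 -1.22  0.67] [ 231. -214.  629.] [ 464. -431.  352.] [ 334. -458.  264.]
R 45 90 0 [-0.63  0.71  0.07 -0.61 -1.48 -2.28] [ 298. -216.  589.] [ 571. -415.  337.] [ 450. -489.  264.]
R 45 90 180 [-0.63  0.71  0.07 -0.61 -1.48  0.86] [ 298. -216.  589.] [ 571. -415.  337.] [ 450. -489.  264.]
real	1m5.322s
user	1m5.083s
sys	0m0.180s
```

```bash
cat > plan.py <<'E'
from ik import *
BOX={"L":((529.,-7.),-1.5),"R":((511.,-251.),6.5)}
def tgt(b,th,al,az,back=0,dz=0,gap=2):
    (cx,cy),yaw=BOX[b];c,s=np.cos(np.radians(yaw)),np.sin(np.radians(yaw))
    xc=-48-gap; k=np.tan(np.radians(max(0,al-th)));zc=44-max(0,(xc+60))*k
    t=np.radians(th); u,w=xc-48,zc            # rel heel
    U=u*np.cos(t)+w*np.sin(t);Z=-u*np.sin(t)+w*np.cos(t)
    a=np.radians(al);U-=11*np.sin(a);Z-=11*np.cos(a)
    U+=48-back;Z+=dz
    return np.array([cx+c*U,cy+s*U,Z]),tool(az,al,0)
def walk(q,wps,n=8):
    p0,o0=fkt(q)
    from scipy.spatial.transform import Slerp
    for (p,o) in wps:
        sl=Slerp([0,1],R.concatenate([o0,o]))
        for i in range(1,n+1):
            r=ik(p0+(p-p0)*i/n,sl(i/n),[q]);q=r.x
            if r.cost>1e-6: print("  BAD",i,r.cost,q.round(2));break
        print(p.round(),q.round(2),"wr",pts(q)[2].round());p0,o0=p,o
    return q
def cmd(p,o,p1,o1): # shift/turn from pose p,o to p1,o1 in tool axes
    return np.r_[o.inv().apply(p1-p)/1000,(o.inv()*o1).as_rotvec()].round(4)
E
cat > t2.py <<'E'
from plan import *
q=Q[-1]
for b,az in(("R",6.5),("L",20),("L",30)):
  for al in(25,30):
    print(b,az,al)
    W=[(np.array([420,-40,290.]),tool(0,80,0)),(np.array([400,-130 if b=="L" else -280,150.]),tool(az,70,0)),(np.array([400,-100 if b=="L" else -280,120.]),tool(az,45,0)),tgt(b,0,al,az,50,30),tgt(b,0,al,az,30,-6),tgt(b,0,al,az,0,-6),tgt(b,30,max(al,30),az),tgt(b,60,60,az),tgt(b,75,75,az)]
    walk(q,W)
E
python3 t2.py
```

```text
R 6.5 25
[420. -40. 290.] [ 0.34 -0.14 -0.42  0.06 -1.13  1.21] wr [363. -40. 613.]
[ 400. -280.  150.] [-0.41  0.09 -0.49 -0.27 -0.71  2.27] wr [ 289. -293.  458.]
  BAD 7 0.0004286222640131459 [-0.73  0.13 -0.49 -0.91 -0.66  3.07]
[ 400. -280.  120.] [-0.73  0.13 -0.49 -0.91 -0.66  3.07] wr [ 189. -302.  374.]
  BAD 1 0.008852601610686898 [-0.73  0.14 -0.5  -0.95 -0.62  3.07]
[ 407. -263.   59.] [-0.73  0.14 -0.5  -0.95 -0.62  3.07] wr [ 190. -295.  363.]
  BAD 1 0.12088482810705063 [-0.69  0.23 -0.54 -1.05 -0.51  3.07]
[ 427. -261.   23.] [-0.69  0.23 -0.54 -1.05 -0.51  3.07] wr [ 208. -273.  319.]
  BAD 1 0.13843366048918201 [-0.64  0.31 -0.51 -1.06 -0.47  3.07]
[ 457. -257.   23.] [-0.64  0.31 -0.51 -1.06 -0.47  3.07] wr [ 240. -276.  295.]
  BAD 1 0.11762559560674718 [-0.61  0.32 -0.48 -1.09 -0.46  3.07]
[ 491. -253.   78.] [-0.61  0.32 -0.48 -1.09 -0.46  3.07] wr [ 263. -274.  295.]
  BAD 1 0.032352303049514315 [-0.58  0.27 -0.43 -1.08 -0.49  3.07]
[ 538. -248.  101.] [-0.58  0.27 -0.43 -1.08 -0.49  3.07] wr [ 278. -271.  326.]
[ 565. -245.  103.] [-0.19  0.35 -0.29 -0.12 -0.6
[... 4860 characters left out ...]
0.34  0.02 -0.64 -0.92 -0.62  3.07] wr [ 219. -181.  368.]
  BAD 1 0.07765195792404056 [-0.08  0.11 -0.7  -1.12 -0.35  3.07]
[444.  -5.  23.] [-0.08  0.11 -0.7  -1.12 -0.35  3.07] wr [242. -89. 318.]
  BAD 1 0.09901430151743237 [-0.07  0.22 -0.65 -1.12 -0.33  3.07]
[474.  -6.  23.] [-0.07  0.22 -0.65 -1.12 -0.33  3.07] wr [278. -88. 297.]
  BAD 1 0.08821927351086602 [-0.08  0.24 -0.6  -1.12 -0.36  3.07]
[509.  -6.  78.] [-0.08  0.24 -0.6  -1.12 -0.36  3.07] wr [304. -94. 298.]
  BAD 1 0.03380287241458248 [-0.11  0.2  -0.53 -1.11 -0.43  3.07]
[557.  -8. 101.] [-0.11  0.2  -0.53 -1.11 -0.43  3.07] wr [ 321. -108.  328.]
[583.  -8. 103.] [ 0.21  0.31 -0.37 -0.13 -0.65  1.97] wr [510. -51. 420.]
```

```bash
sed -i 's/tool(az,al,0)$/tool(az,al,180)/' plan.py; cat > t2.py <<'E'
from plan import *
q0=np.array([0.34,-0.14,-0.42,0.06,-1.13,1.21-np.pi])
for b,az,al in(("R",6.5,25),("L",20,25),("L",20,30),("L",30,25)):
    print(b,az,al);y=-130 if b=="L" else -280
    W=[(np.array([420,-40,290.]),tool(0,80,180)),(np.array([400,y,200.]),tool(az,70,180)),(np.array([400,y,150.]),tool(az,45,180)),tgt(b,0,al,az,50,50),tgt(b,0,al,az,30,-6),tgt(b,0,al,az,0,-6),tgt(b,30,max(al,30),az),tgt(b,60,60,az),tgt(b,70,70,az)]
    walk(q0,W,6)
E
python3 t2.py
```

```text
R 6.5 25
[420. -40. 290.] [ 0.34 -0.14 -0.42  0.06 -1.13 -1.94] wr [363. -40. 613.]
[ 400. -280.  200.] [-0.4   0.03 -0.42 -0.23 -0.83 -0.92] wr [ 289. -293.  508.]
[ 400. -280.  150.] [-0.81  0.1  -0.47 -1.   -0.74  0.04] wr [ 170. -306.  382.]
[ 407. -263.   79.] [-1.21  0.47 -0.6  -1.56 -1.07  1.01] wr [ 112. -296.  218.]
[ 427. -261.   23.] [-1.2   0.64 -0.6  -1.67 -1.08  1.22] wr [ 132. -294.  162.]
[ 457. -257.   23.] [-1.13  0.64 -0.58 -1.72 -1.05  1.2 ] wr [ 162. -291.  162.]
[ 491. -253.   78.] [-0.96  0.42 -0.51 -1.62 -0.87  0.82] wr [ 209. -285.  241.]
[ 538. -248.  101.] [-0.3   0.27 -0.4  -0.47 -0.46 -0.77] wr [ 376. -266.  385.]
[ 556. -246.  103.] [-0.22  0.32 -0.34 -0.2  -0.58 -1.09] wr [ 445. -259.  411.]
L 20 25
[420. -40. 290.] [ 0.34 -0.14 -0.42  0.06 -1.13 -1.94] wr [363. -40. 613.]
[ 400. -130.  200.] [-0.04 -0.11 -0.58 -0.18 -0.79 -1.08] wr [ 295. -168.  508.]
[ 400. -130.  150.] [-0.54 -0.03 -0.61 -1.01 -0.71  0.02] wr [ 182. -209.  382.]
[424.  -4.  79.] [-0.88  0.5  -0.94 -1.85 -1.09  1.43] wr [ 145. -106.  218.]
[444.  -5.  23.] [-0.9   0.82 -0.95 -1.97 -1.
[... 1052 characters left out ...]
5
[420. -40. 290.] [ 0.34 -0.14 -0.42  0.06 -1.13 -1.94] wr [363. -40. 613.]
[ 400. -130.  200.] [-0.1  -0.08 -0.51 -0.27 -0.87 -0.8 ] wr [ 303. -186.  508.]
[ 400. -130.  150.] [-0.61  0.04 -0.54 -0.98 -0.88  0.18] wr [ 199. -246.  382.]
[424.  -4.  79.] [-0.8   0.45 -0.8  -1.66 -1.08  1.23] wr [ 167. -153.  218.]
[444.  -5.  23.] [-0.81  0.69 -0.79 -1.76 -1.12  1.48] wr [ 187. -153.  162.]
[474.  -6.  23.] [-0.75  0.67 -0.74 -1.79 -1.09  1.4 ] wr [ 217. -154.  162.]
[509.  -6.  78.] [-0.57  0.39 -0.63 -1.67 -0.88  0.92] wr [ 263. -148.  241.]
[557.  -8. 101.] [ 0.13  0.22 -0.47 -0.48 -0.43 -0.78] wr [415. -90. 385.]
[574.  -8. 103.] [ 0.2   0.27 -0.42 -0.21 -0.56 -1.09] wr [477. -64. 411.]
```

```bash

python3 -m handwheel '[[0,0,0,0,-0.7,0,-1],[0,0,0,0,-0.7,0,-1],[0,0,0,0,-0.7,0,-1],[0,0,0,0,-0.7,0,-1]]' >/dev/null; python3 st.py
python3 -m handwheel '[[0,0,0,0,0,1.57,-1],[0,0,0,0,0,1.57,-1],[0,0,0,0,0,1.57,-1],[0,0,0,0,0,1.57,-1],[0,0,0,0,0,1.57,-1],[0,0,0,0,0,1.57,-1],[0,0,0,0,0,1.57,-1],[0,0,0,0,0,1.57,-1],[0,0,0,0,0,1.57,-1]]'>/dev/null; python3 st.py
python3 -m handwheel '[[0,0,0,0,0,1.57,-1],[0,0,0,0,0,1.57,-1],[0,0,0,0,0,1.57,-1],[0,0,0,0,0,1.57,-1],[0,0,0,0,0,1.57,-1],[0,0,0,0,0,1.57,-1],[0,0,0,0,0,1.57,-1],[0,0,0,0,0,1.57,-1],[0,0,0,0,0,1.57,-1]]'>/dev/null; python3 st.py
cat > go.py <<'E'
import sys
from plan import *
from bench import read_state
s=read_state();p,o=s["position"],R.from_quat(s["ee_rot"])
def show(n,p1,o1):
    print(n,p1.round(1),cmd(p,o,p1,o1).tolist())
E
python3 - <<'E'
from go import *
show("a",np.array([400,-280,200.]),tool(6.5,70,180))
show("a",np.array([400,-280,150.]),tool(6.5,45,180))
E
```

```text
3.475 [425.1 -42.1 290.5] [ 0.304 -0.09  -0.357  0.025 -1.194  1.276] 
 [[0.994, 0.017, 0.112], [0.016, -1.0, 0.011], [0.112, -0.009, -0.994]] [0.1 1.1 1.5] 0.12219637575670085
4.6 [424.3 -43.2 288.7] [ 0.304 -0.093 -0.364  0.028 -1.187 -0.302] 
 [[0.012, -0.993, 0.114], [-1.0, -0.011, 0.008], [-0.007, -0.114, -0.993]] [ 0.2 -0.6  0.3] -0.22593230000885892
5.725 [424.3 -43.2 288.7] [ 0.304 -0.093 -0.364  0.028 -1.187 -1.872] 
 [[-0.993, -0.013, 0.114], [-0.012, 1.0, 0.008], [-0.114, 0.007, -0.993]] [ 0.  -1.2 -0.5] 0.13948167192605598
a [ 400. -280.  200.] [0.0371, -0.237, 0.0834, -0.0165, -0.234, -0.0996]
a [ 400. -280.  150.] [0.0428, -0.2374, 0.133, -0.0383, -0.6699, -0.0953]
```

```bash

python3 -m handwheel '[[0.037,-0.237,0.083,-0.017,-0.234,-0.1,-1],[0.037,-0.237,0.083,-0.017,-0.234,-0.1,-1],[0.037,-0.237,0.083,-0.017,-0.234,-0.1,-1],[0.037,-0.237,0.083,-0.017,-0.234,-0.1,-1],[0.043,-0.237,0.133,-0.038,-0.67,-0.095,-1],[0.043,-0.237,0.133,-0.038,-0.67,-0.095,-1],[0.043,-0.237,0.133,-0.038,-0.67,-0.095,-1],[0.043,-0.237,0.133,-0.038,-0.67,-0.095,-1]]'>/dev/null; python3 st.py
python3 - <<'E'
from go import *
show("b",*tgt("R",0,25,6.5,50,50))
show("c",*tgt("R",0,25,6.5,30,-6))
show("d",*tgt("R",0,25,6.5,0,-6))
E
```

```text
6.725 [ 401.3 -282.6  150.1] [-0.824  0.107 -0.465 -1.007 -0.747  0.053] 
 [[-0.698, -0.114, 0.707], [-0.08, 0.994, 0.081], [-0.712, 0.0, -0.703]] [-0.4 -1.3 -0.6] -0.1973415175537164
b [ 407.  -262.8   79.4] [0.0448, 0.0189, 0.0554, 0.0005, -0.3426, 0.0001]
c [ 426.9 -260.6   23.4] [0.0706, 0.0189, 0.109, 0.0005, -0.3426, 0.0001]
d [ 456.7 -257.2   23.4] [0.0495, 0.0189, 0.1303, 0.0005, -0.3426, 0.0001]
```

```bash

python3 -m handwheel '[[0.045,0.019,0.055,0,-0.343,0,-1],[0.045,0.019,0.055,0,-0.343,0,-1],[0.045,0.019,0.055,0,-0.343,0,-1],[0.045,0.019,0.055,0,-0.343,0,-1],[0.071,0.019,0.109,0,-0.343,0,-1],[0.071,0.019,0.109,0,-0.343,0,-1],[0.071,0.019,0.109,0,-0.343,0,-1]]'>/dev/null; python3 st.py
python3 -m handwheel '[[-0.007,0,0.007,0,0,0,-1],[-0.014,0,0.014,0,0,0,-1],[-0.014,0,0.014,0,0,0,-1]]'; python3 st.py
python3 - <<'E'
from go import *
import cv2
from bench import get_image
im,_=get_image("scene");cv2.imwrite("pics/s1.png",cv2.resize(im[180:380,180:460],None,fx=2.5,fy=2.5,interpolation=cv2.INTER_CUBIC))
show("d",*tgt("R",0,25,6.5,0,-6))
show("d2",*tgt("R",0,25,6.5,0,0))
E
```

```text
7.6 [ 425.3 -260.9   24. ] [-1.2    0.641 -0.604 -1.664 -1.076  1.216] 
 [[-0.421, -0.116, 0.9], [-0.052, 0.993, 0.103], [-0.906, -0.004, -0.424]] [ 0.1 -0.8  0.3] 0.1962865027606509
clock: 7.98
position: [444.1, -258.3, 33.5]
ee_rot: [-0.052, 0.842, 0.027, 0.536]
contact_force: [-0.3, -0.6, 0.5]
gripper_width: -0.1
grasp_force: 0.0
7.975 [ 444.1 -258.3   33.5] [-1.155  0.612 -0.594 -1.689 -1.056  1.181] 
 [[-0.419, -0.116, 0.9], [-0.059, 0.993, 0.101], [-0.906, -0.011, -0.423]] [-0.3 -0.6  0.5] -0.06851587296311523
d [ 456.7 -257.2   23.4] [0.0039, -0.0002, 0.0158, -0.0017, -0.0008, 0.0109]
d2 [ 456.7 -257.2   29.4] [-0.0016, -0.0003, 0.0133, -0.0017, -0.0008, 0.0109]
```

View pics/s1.png

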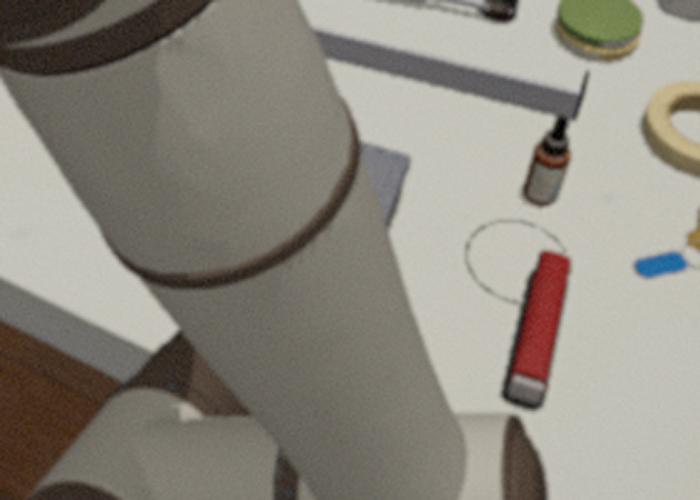

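```bash

python3 -m handwheel '[[0.009,0,0.004,0,0,0,-1],[0.009,0,0.004,0,0,0,-1],[0.006,0,0.01,0,0,0.005,-1],[0.004,0,0.0158,0,0,0.01,-1],[0.004,0,0.0158,0,0,0.01,-1]]'; 
python3 -m handwheel '[[-0.0018,0,-0.0008,0,0,0,-1],[-0.0036,0,-0.0017,0,0,0,-1],[-0.0054,0,-0.0025,0,0,0,-1],[-0.0054,0,-0.0025,0,0,0,-1]]'
python3 -m handwheel '[[-0.0018,0,-0.0008,0,0,0,-1],[-0.0036,0,-0.0017,0,0,0,-1],[-0.0054,0,-0.0025,0,0,0,-1],[-0.0054,0,-0.0025,0,0,0,-1]]'
```

```text
clock: 8.65
position: [455.8, -256.2, 19.7]
ee_rot: [-0.045, 0.843, 0.033, 0.535]
contact_force: [0.1, 0.2, 0.0]
gripper_width: 0.1
grasp_force: 0.0
clock: 9.15
position: [455.4, -256.6, 26.0]
ee_rot: [-0.045, 0.843, 0.032, 0.535]
contact_force: [0.5, 0.4, -0.2]
gripper_width: 0.2
grasp_force: 0.0
clock: 9.65
position: [455.5, -256.6, 31.9]
ee_rot: [-0.045, 0.843, 0.032, 0.535]
contact_force: [0.5, -0.4, 0.2]
gripper_width: 0.3
grasp_force: 0.0
```

```bash

python3 -m handwheel '[[-0.0018,0,-0.0008,0,0,0,-1],[-0.0036,0,-0.0017,0,0,0,-1],[-0.0036,0,-0.0017,0,0,0,-1]]'
python3 -m handwheel '[[-0.0018,0,-0.0008,0,0,0,-1],[-0.0036,0,-0.0017,0,0,0,-1],[-0.0036,0,-0.0017,0,0,0,-1]]'
python3 -m handwheel '[[-0.0018,0,-0.0008,0,0,0,-1],[-0.0036,0,-0.0017,0,0,0,-1],[-0.0036,0,-0.0017,0,0,0,-1]]'
```

```text
clock: 10.02
position: [455.5, -256.6, 35.9]
ee_rot: [-0.045, 0.843, 0.032, 0.535]
contact_force: [-0.2, -0.1, 0.0]
gripper_width: -0.0
grasp_force: 0.0
clock: 10.4
position: [455.5, -256.7, 39.9]
ee_rot: [-0.045, 0.843, 0.032, 0.535]
contact_force: [-0.4, 0.0, -0.3]
gripper_width: -0.0
grasp_force: 0.0
clock: 10.78
position: [455.5, -256.6, 43.8]
ee_rot: [-0.045, 0.843, 0.032, 0.535]
contact_force: [-0.7, 1.1, 0.1]
gripper_width: -0.3
grasp_force: 0.0
```

```bash

python3 - <<'E'
import cv2
from h import *
im,d=get_image("top");cv2.imwrite("pics/t1.png",cv2.resize(im[180:300,240:400],None,fx=4,fy=4,interpolation=cv2.INTER_CUBIC))
W=cloud("top",d);P=roi("top",W,(285,348,195,255));z=P[:,2];S=P[(z>56)&(z<75)&(P[:,0]>455)];print(len(S),np.median(S[:,2]),rect(S))
E
```

```text
1646 63.75759326386696 ((510.94732666015625, -251.10647583007812), (96.68228912353516, 122.93119049072266), 6.586639881134033)
```

View pics/t1.png

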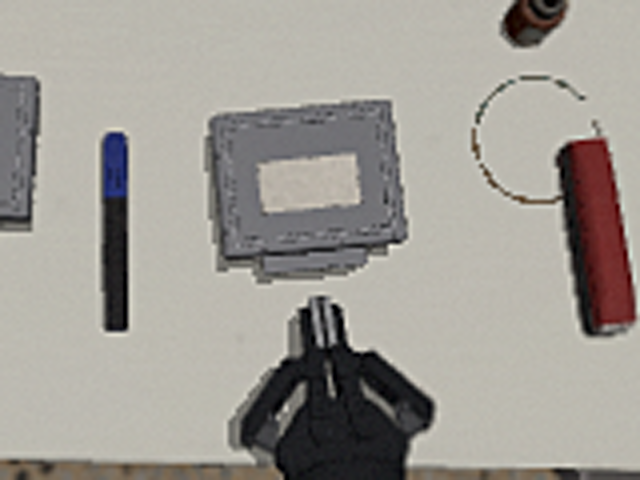

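```bash

python3 - <<'E'
from h import *
im,d=get_image("top");W=cloud("top",d)
for v in range(248,268,1):
    print(v,[tuple(W[v,u].round(0).astype(int)) if np.isfinite(W[v,u,0]) else None for u in (316,318,320,322,324)])
print(read_state()["position"],camera_model("top")["dist"])
E
```

```text
248 [(np.int64(453), np.int64(-256), np.int64(-1)), (np.int64(453), np.int64(-262), np.int64(-4)), (np.int64(453), np.int64(-267), np.int64(0)), (np.int64(453), np.int64(-273), np.int64(-1)), (np.int64(453), np.int64(-278), np.int64(-1))]
249 [(np.int64(450), np.int64(-256), np.int64(1)), (np.int64(450), np.int64(-261), np.int64(6)), (np.int64(450), np.int64(-267), np.int64(1)), (np.int64(450), np.int64(-273), np.int64(-1)), (np.int64(451), np.int64(-279), np.int64(-4))]
250 [(np.int64(447), np.int64(-256), np.int64(0)), (np.int64(447), np.int64(-262), np.int64(-2)), (np.int64(448), np.int64(-267), np.int64(-3)), (np.int64(447), np.int64(-272), np.int64(1)), (np.int64(448), np.int64(-278), np.int64(1))]
251 [(np.int64(444), np.int64(-255), np.int64(4)), (np.int64(445), np.int64(-261), np.int64(0)), (np.int64(445), np.int64(-267), np.int64(1)), (np.int64(445), np.int64(-273), np.int64(0)), (np.int64(445), np.int64(-279), np.int64(-4))]
252 [(np.int64(442), np.int64(-256), np.int64(-1)), (np.int64(442), np.int64(-262), np.int64(-2)), (np.int64(442), np.int64(-267), np.int64(-2)), (np.i
[... 3088 characters left out ...]
259), np.int64(80)), (np.int64(402), np.int64(-264), np.int64(79)), (np.int64(402), np.int64(-270), np.int64(77))]
266 [(np.int64(399), np.int64(-249), np.int64(81)), (np.int64(399), np.int64(-254), np.int64(78)), (np.int64(399), np.int64(-259), np.int64(81)), (np.int64(399), np.int64(-264), np.int64(82)), (np.int64(399), np.int64(-269), np.int64(87))]
267 [(np.int64(397), np.int64(-249), np.int64(77)), (np.int64(397), np.int64(-254), np.int64(82)), (np.int64(397), np.int64(-259), np.int64(84)), (np.int64(397), np.int64(-264), np.int64(81)), (np.int64(397), np.int64(-269), np.int64(84))]
[ 455.44132829 -256.6189547    43.67263218] [-0.10865504  0.          0.          0.          0.        ]
```

```bash
sed -i 's/    return np.array(\[cx+c\*U,cy+s\*U,Z\]),tool(az,al,180)/    o=tool(az,al,180);return np.array([cx+c*U,cy+s*U,Z])+TIP*o.apply([0,0,1]),o/; s/^def tgt/TIP=32\ndef tgt/' plan.py
python3 - <<'E'
from go import *
W=[tgt("R",0,30,6.5,18,-7),tgt("R",0,30,6.5,0,-7)]+[tgt("R",t,max(30,min(t,50)),6.5) for t in (0,15,30,45,60,66)]
for i,w in enumerate(W): show(i,*w)
walk(read_state()["joints"],W,6)
E
```

```text
0 [ 465.5 -256.2    5.7] [0.0301, -0.0009, 0.0253, 0.0003, 0.0838, -0.0068]
1 [ 483.4 -254.1    5.7] [0.0224, -0.0009, 0.0415, 0.0003, 0.0838, -0.0068]
2 [ 483.4 -254.1   12.7] [0.0161, -0.0008, 0.0386, 0.0003, 0.0838, -0.0068]
3 [ 497.3 -252.6   39.8] [-0.0144, -0.0006, 0.0397, 0.0003, 0.0838, -0.0068]
4 [ 518.3 -250.2   61.6] [-0.0431, -0.0004, 0.0495, 0.0003, 0.0838, -0.0068]
5 [ 535.5 -248.2   70. ] [-0.0581, -0.0003, 0.0616, 0.0012, 0.3456, -0.0068]
6 [ 559.9 -245.4   75.3] [-0.0733, -0.0002, 0.0816, 0.0015, 0.4329, -0.0067]
7 [ 571.1 -244.2   75.8] [-0.0786, -0.0002, 0.0916, 0.0015, 0.4329, -0.0067]
[ 466. -256.    6.] [-1.07  0.62 -0.56 -1.71 -0.94  1.13] wr [ 184. -288.  170.]
[ 483. -254.    6.] [-1.03  0.62 -0.55 -1.74 -0.93  1.11] wr [ 201. -286.  170.]
[ 483. -254.   13.] [-1.03  0.6  -0.55 -1.73 -0.92  1.08] wr [ 201. -286.  177.]
[ 497. -253.   40.] [-0.98  0.53 -0.52 -1.7  -0.89  0.97] wr [ 215. -285.  204.]
[ 518. -250.   62.] [-0.92  0.48 -0.49 -1.68 -0.85  0.86] wr [ 236. -282.  225.]
[ 536. -248.   70.] [-0.59  0.34 -0.38 -1.21 -0.51  0.13] wr [ 305. -274.  302.]
[ 560. -245.   75.] [-0.44  0.34 -0.35 -0.94 -0.43 -0.23] wr [ 351. -269.  326.]
[ 571. -244.   76.] [-0.42  0.35 -0.33 -0.93 -0.42 -0.26] wr [ 362. -268.  327.]
```

```bash

python3 -m handwheel '[[0.01,0,0.008,0,0.084,-0.007,-1],[0.02,0,0.017,0,0.084,-0.007,-1],[0.03,-0.001,0.025,0,0.084,-0.007,-1],[0.03,-0.001,0.025,0,0.084,-0.007,-1]]'
python3 - <<'E'
from go import *
import cv2
from h import get_image,cloud
im,d=get_image("top");W=cloud("top",d)
for v in range(248,258): print(v,[W[v,u].round(0).tolist() for u in (318,320,322)])
for i,w in enumerate([tgt("R",0,30,6.5,0,-7),tgt("R",0,30,6.5,0,0)]): show(i,*w)
E
```

```text
clock: 11.38
position: [465.1, -256.0, 5.0]
ee_rot: [-0.049, 0.865, 0.029, 0.499]
contact_force: [0.2, 0.4, -0.0]
gripper_width: -0.2
grasp_force: 0.0
248 [[453.0, -261.0, 3.0], [453.0, -267.0, -2.0], [453.0, -273.0, -3.0]]
249 [[450.0, -261.0, 4.0], [450.0, -267.0, -2.0], [450.0, -272.0, 4.0]]
250 [[448.0, -262.0, -2.0], [447.0, -267.0, 1.0], [447.0, -272.0, 1.0]]
251 [[442.0, -259.0, 27.0], [442.0, -264.0, 33.0], [445.0, -273.0, -2.0]]
252 [[439.0, -258.0, 31.0], [439.0, -264.0, 33.0], [442.0, -272.0, 1.0]]
253 [[436.0, -258.0, 34.0], [436.0, -263.0, 36.0], [437.0, -269.0, 34.0]]
254 [[433.0, -258.0, 36.0], [434.0, -264.0, 32.0], [434.0, -269.0, 37.0]]
255 [[431.0, -258.0, 37.0], [431.0, -263.0, 36.0], [431.0, -269.0, 37.0]]
256 [[428.0, -258.0, 39.0], [428.0, -263.0, 36.0], [428.0, -268.0, 40.0]]
257 [[425.0, -257.0, 42.0], [425.0, -263.0, 43.0], [426.0, -269.0, 37.0]]
0 [ 483.4 -254.1    5.7] [-0.0098, -0.0003, 0.0155, 0.0014, -0.001, -0.0018]
1 [ 483.4 -254.1   12.7] [-0.0159, -0.0003, 0.012, 0.0014, -0.001, -0.0018]
```

```bash

python3 -m handwheel '[[-0.005,0,0.008,0,0,0,-1],[-0.01,0,0.0155,0,0,0,-1],[-0.01,0,0.0155,0,0,0,-1]]'
python3 -m handwheel '[[-0.0026,0,-0.0015,0,0,0,-1],[-0.0052,0,-0.003,0,0,0,-1],[-0.0052,0,-0.003,0,0,0,-1]]'
python3 -m handwheel '[[-0.0026,0,-0.0015,0,0,0,-1],[-0.0052,0,-0.003,0,0,0,-1],[-0.0052,0,-0.003,0,0,0,-1]]'
```

```text
clock: 11.8
position: [484.4, -254.0, 7.3]
ee_rot: [-0.05, 0.864, 0.028, 0.499]
contact_force: [-0.3, 0.3, -0.4]
gripper_width: -0.3
grasp_force: 0.0
clock: 12.18
position: [483.4, -254.2, 12.9]
ee_rot: [-0.049, 0.865, 0.028, 0.499]
contact_force: [-0.7, 0.2, -0.6]
gripper_width: 0.1
grasp_force: 0.2
clock: 12.55
position: [483.5, -254.2, 18.9]
ee_rot: [-0.049, 0.865, 0.028, 0.499]
contact_force: [-1.1, 0.5, -2.1]
gripper_width: 0.1
grasp_force: 0.9
```

```bash

python3 - <<'E'
from go import *
for t in (6,10,14,18,22,26,30): show(t,*tgt("R",t,30,6.5))
E
```

```text
6 [ 488.  -253.6   24. ] [-0.0068, 0.0001, 0.0014, 0.0003, -0.0004, 0.0005]
10 [ 491.8 -253.2   31.2] [-0.0149, 0.0001, 0.0011, 0.0003, -0.0004, 0.0005]
14 [ 496.2 -252.7   38.1] [-0.023, 0.0001, 0.0014, 0.0003, -0.0004, 0.0005]
18 [ 501.  -252.1   44.6] [-0.0311, 0.0001, 0.0024, 0.0003, -0.0004, 0.0005]
22 [ 506.3 -251.5   50.7] [-0.039, 0.0001, 0.004, 0.0003, -0.0004, 0.0005]
26 [ 512.1 -250.9   56.4] [-0.0468, 0.0, 0.0062, 0.0003, -0.0004, 0.0005]
30 [ 518.3 -250.2   61.6] [-0.0545, 0.0, 0.0089, 0.0003, -0.0004, 0.0005]
```

```bash

python3 -m handwheel '[[-0.007,0,0.001,0,0,0,-1],[-0.015,0,0.001,0,0,0,-1],[-0.023,0,0.001,0,0,0,-1],[-0.031,0,0.0024,0,0,0,-1],[-0.039,0,0.004,0,0,0,-1],[-0.039,0,0.004,0,0,0,-1]]'
python3 - <<'E'
from go import *
import cv2
from h import get_image,cloud,roi,rect
im,d=get_image("top");cv2.imwrite("pics/t2.png",cv2.resize(im[160:300,240:400],None,fx=4,fy=4,interpolation=cv2.INTER_CUBIC))
for t in (26,30): show(t,*tgt("R",t,30,6.5))
for t in (35,40,45,50,55,60,64): show(t,*tgt("R",t,min(t,50),6.5))
E
```

```text
clock: 13.3
position: [507.1, -251.5, 51.4]
ee_rot: [-0.05, 0.864, 0.028, 0.5]
contact_force: [-1.4, -0.5, -0.9]
gripper_width: 0.1
grasp_force: 0.5
26 [ 512.1 -250.9   56.4] [-0.0068, 0.0001, 0.0019, 0.0004, 0.0009, 0.0019]
30 [ 518.3 -250.2   61.6] [-0.0144, 0.0, 0.0047, 0.0004, 0.0009, 0.0019]
35 [ 523.8 -249.5   64.9] [-0.0201, 0.0, 0.0078, 0.0003, 0.0882, 0.0019]
40 [ 529.5 -248.9   67.7] [-0.0254, 0.0, 0.0114, 0.0003, 0.1755, 0.002]
45 [ 535.5 -248.2   70. ] [-0.0304, 0.0, 0.0155, 0.0002, 0.2627, 0.002]
50 [ 541.7 -247.5   71.8] [-0.035, -0.0, 0.02, 0.0001, 0.35, 0.002]
55 [ 550.7 -246.5   73.9] [-0.0414, -0.0, 0.0268, 0.0001, 0.35, 0.002]
60 [ 559.9 -245.4   75.3] [-0.0472, -0.0, 0.0342, 0.0001, 0.35, 0.002]
64 [ 567.4 -244.6   75.8] [-0.0514, -0.0001, 0.0404, 0.0001, 0.35, 0.002]
```

View pics/t2.png

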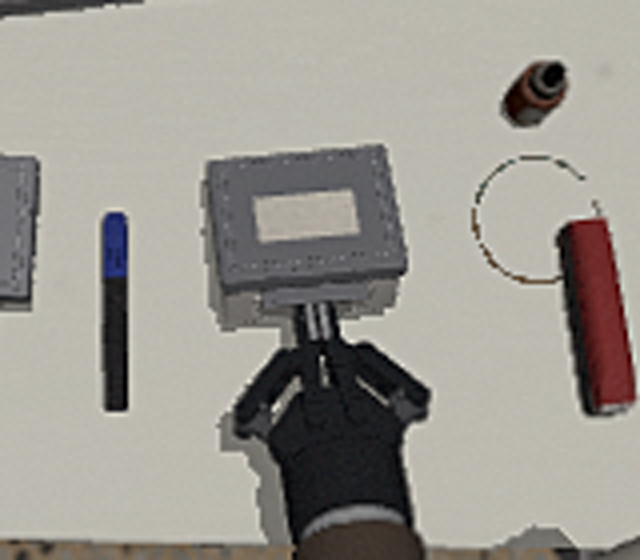

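The crop shows the right box tilting about its far edge, lip at (315,298) resting on the fingertips at (318,310). The other objects haven't moved.

```bash

python3 -m handwheel '[[-0.007,0,0.002,0,0,0,-1],[-0.0145,0,0.005,0,0,0,-1],[-0.020,0,0.008,0,0.088,0,-1],[-0.0255,0,0.0115,0,0.175,0,-1],[-0.0305,0,0.0155,0,0.263,0,-1],[-0.035,0,0.02,0,0.35,0,-1],[-0.035,0,0.02,0,0.35,0,-1]]'
python3 - <<'E'
from go import *
from h import get_image,cloud,roi
im,d=get_image("top");P=roi("top",cloud("top",d),(285,348,180,255));z=P[:,2]
for x in range(520,640,10):
    k=(abs(P[:,0]-x)<5)&(z>20)&(abs(P[:,1]+215)<12)
    if k.any(): print(x,np.median(z[k]).round(),z[k].min().round())
for t in (54,57,60,63,66): show(t,*tgt("R",t,50,6.5))
E
```

```text
clock: 14.22
position: [543.8, -245.7, 73.0]
ee_rot: [-0.056, 0.938, 0.02, 0.342]
contact_force: [-0.9, 0.6, -0.6]
gripper_width: -0.2
grasp_force: 0.0
520 434.0 430.0
590 65.0 59.0
600 52.0 44.0
610 43.0 37.0
54 [ 548.9 -246.7   73.6] [-0.0041, -0.0016, 0.0027, 0.002, 0.0018, 0.0047]
57 [ 554.4 -246.1   74.6] [-0.009, -0.0016, 0.0055, 0.002, 0.0018, 0.0047]
60 [ 559.9 -245.4   75.3] [-0.0137, -0.0017, 0.0086, 0.002, 0.0018, 0.0047]
63 [ 565.5 -244.8   75.7] [-0.0183, -0.0017, 0.0119, 0.002, 0.0018, 0.0047]
66 [ 571.1 -244.2   75.8] [-0.0227, -0.0017, 0.0154, 0.002, 0.0018, 0.0047]
```

```bash

python3 -m handwheel '[[-0.002,0,0.001,0,0,0,-1],[-0.004,0,0.0025,0,0,0,-1],[-0.0065,0,0.004,0,0,0,-1],[-0.009,0,0.0055,0,0,0,-1],[-0.0115,0,0.007,0,0,0,-1],[-0.0137,0,0.0086,0,0,0,-1],[-0.016,0,0.010,0,0,0,-1],[-0.018,0,0.012,0,0,0,-1]]'
cat > chk.py <<'E'
from h import *
import sys
im,d=get_image("top");W=cloud("top",d)
c=dict(R=(280,360,160,240),L=(190,265,155,235))[sys.argv[1]]
P=roi("top",W,c);z=P[:,2]
for lo,hi in((100,125),(88,100),(55,88),(20,55)):
    S=P[(z>lo)&(z<hi)]
    if len(S)>10: r=rect(S);print(lo,len(S),np.round(r[0],1),np.round(r[1],1),round(r[2],1),np.median(S[:,2]).round(1))
if len(sys.argv)>2: cv2.imwrite(f"pics/{sys.argv[2]}.png",cv2.resize(im[130:300,170:400],None,fx=3,fy=3,interpolation=cv2.INTER_CUBIC))
E
python3 chk.py R t3
```

```text
clock: 15.28
position: [562.6, -245.1, 73.2]
ee_rot: [-0.053, 0.938, 0.019, 0.341]
contact_force: [-0.3, 0.2, -0.0]
gripper_width: 0.2
grasp_force: 0.0
88 169 [ 596.1 -239.5] [ 62.7 121.6] 3.3 95.0
```

View pics/t3.png

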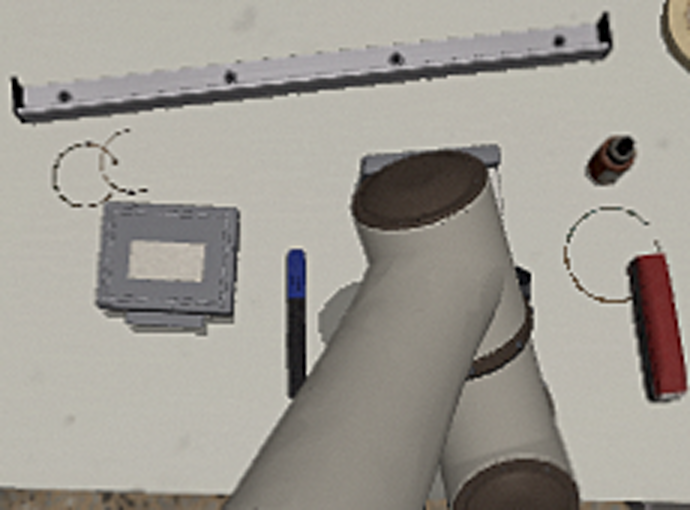

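```bash

python3 - <<'E'
from go import *
A=(np.array([500,-250,140.]),tool(6.5,50,180));B=(np.array([440,-100,160.]),tool(20,45,180))
W=[A,B,tgt("L",0,30,20,40,40),tgt("L",0,30,20,20,-7),tgt("L",0,30,20,4,-7),tgt("L",0,30,20,4),tgt("L",30,30,20,4),tgt("L",60,50,20,4)]
for w in W[:2]: show("",*w)
walk(read_state()["joints"],W,6)
p,o=B
print(cmd(p,o,*W[2]),cmd(p,o,*W[3]))
E
```

```text
[ 500. -250.  140.] [0.0054, 0.0023, -0.0917, 0.0004, -0.0009, 0.0004]
 [ 440. -100.  160.] [0.0252, 0.1582, -0.1343, -0.1587, -0.0878, -0.1735]
[ 500. -250.  140.] [-0.47  0.17 -0.41 -0.8  -0.52 -0.37] wr [ 291. -274.  391.]
[ 440. -100.  160.] [-0.35 -0.03 -0.59 -0.96 -0.59 -0.16] wr [ 222. -179.  392.]
[460.   5.  53.] [-0.72  0.49 -0.88 -1.95 -0.96  1.35] wr [193. -92. 217.]
[480.   4.   6.] [-0.74  0.71 -0.88 -2.06 -1.06  1.59] wr [213. -93. 170.]
[496.   4.   6.] [-0.7   0.69 -0.84 -2.07 -1.03  1.53] wr [229. -93. 170.]
[496.   4.  13.] [-0.69  0.66 -0.84 -2.06 -1.01  1.5 ] wr [229. -93. 177.]
[531.   3.  62.] [-0.56  0.44 -0.72 -1.97 -0.84  1.14] wr [264. -94. 225.]
[573.  -1.  75.] [ 0.07  0.26 -0.49 -0.91 -0.23 -0.46] wr [375. -73. 326.]
[ 0.0375  0.092   0.1143  0.     -0.2618 -0.    ] [ 0.0576  0.0846  0.1607  0.     -0.2618 -0.    ]
```

```bash

python3 -m handwheel '[[0.0054,0.002,-0.092,0,0,0,-1],[0.0054,0.002,-0.092,0,0,0,-1],[0.025,0.158,-0.134,-0.159,-0.088,-0.174,-1],[0.025,0.158,-0.134,-0.159,-0.088,-0.174,-1],[0.025,0.158,-0.134,-0.159,-0.088,-0.174,-1],[0.025,0.158,-0.134,-0.159,-0.088,-0.174,-1],[0.025,0.158,-0.134,-0.159,-0.088,-0.174,-1]]' >/dev/null; python3 st.py
python3 -m handwheel '[[0.0375,0.092,0.114,0,-0.262,0,-1],[0.0375,0.092,0.114,0,-0.262,0,-1],[0.0375,0.092,0.114,0,-0.262,0,-1],[0.0375,0.092,0.114,0,-0.262,0,-1],[0.0375,0.092,0.114,0,-0.262,0,-1]]' >/dev/null; python3 st.py
python3 - <<'E'
from go import *
for w in [tgt("L",0,30,20,20,-7),tgt("L",0,30,20,4,-7),tgt("L",0,30,20,4)]: show("",*w)
E
python3 chk.py L; python3 chk.py R
```

```text
16.2 [ 440.5 -100.4  160.4] [-0.355 -0.033 -0.586 -0.964 -0.591 -0.155] 
 [[-0.663, -0.343, 0.665], [-0.243, 0.939, 0.242], [-0.708, -0.001, -0.707]] [-0.2 -0.4 -0.5] -0.04370147625176924
16.825 [451.7   6.1  56.9] [-0.706  0.44  -0.849 -1.869 -0.929  1.229] 
 [[-0.482, -0.367, 0.795], [-0.168, 0.93, 0.328], [-0.86, 0.024, -0.51]] [0.1 1.  0.1] 0.2053912130468775
 [479.6   4.5   5.7] [0.0309, -0.013, 0.0477, 0.0359, -0.0121, -0.0073]
 [495.6   4.    5.7] [0.0232, -0.0193, 0.0603, 0.0359, -0.0121, -0.0073]
 [495.6   4.   12.7] [0.0172, -0.0191, 0.0567, 0.0359, -0.0121, -0.0073]
55 1631 [529.1  -6.9] [123.4  97. ] 88.3 63.8
20 283 [584.9 -14.9] [213.9 211.7] 7.8 34.1
100 68 [ 598.2 -244.5] [34.1 76.1] 15.3 106.2
88 993 [ 592.3 -240.8] [ 64.9 121.9] 5.7 93.4
55 131 [ 586.9 -240.6] [ 55.  120.1] 6.0 74.4
20 106 [ 566.6 -229.8] [131.3  50.3] 69.3 38.4
```

```bash

python3 -m handwheel '[[0,0,0,0,0,0,-1],[0,0,0,0,0,0,-1]]' >/dev/null; 
python3 - <<'E'
from go import *
print(p)
for w in [tgt("L",0,30,20,20,-7),tgt("L",0,30,20,4,-7),tgt("L",0,30,20,4)]: show("",*w)
E
```

```text
[451.03205788   7.24774265  59.16543556]
 [479.6   4.5   5.7] [0.0328, -0.0144, 0.049, 0.039, -0.0112, -0.0037]
 [495.6   4.    5.7] [0.0252, -0.0207, 0.0615, 0.039, -0.0112, -0.0037]
 [495.6   4.   12.7] [0.0191, -0.0206, 0.058, 0.039, -0.0112, -0.0037]
```

```bash

python3 -m handwheel '[[0.016,-0.007,0.025,0.02,-0.005,0,-1],[0.033,-0.0144,0.049,0.039,-0.011,-0.004,-1],[0.033,-0.0144,0.049,0.039,-0.011,-0.004,-1],[0.033,-0.0144,0.049,0.039,-0.011,-0.004,-1]]' >/dev/null; python3 st.py
python3 - <<'E'
from go import *
for w in [tgt("L",0,30,20,20,-7),tgt("L",0,30,20,4,-7),tgt("L",0,30,20,4)]: show("",*w)
E
```

```text
17.675 [478.6   5.5   6. ] [-0.741  0.712 -0.882 -2.062 -1.058  1.593] 
 [[-0.47, -0.343, 0.813], [-0.171, 0.939, 0.297], [-0.866, 0.001, -0.5]] [-0.4 -0.1  0.3] -0.08900081873992663
 [479.6   4.5   5.7] [0.0, -0.0013, 0.0006, 0.0011, 0.0001, -0.0001]
 [495.6   4.    5.7] [-0.0074, -0.0072, 0.0135, 0.0011, 0.0001, -0.0001]
 [495.6   4.   12.7] [-0.0135, -0.0072, 0.01, 0.0011, 0.0001, -0.0001]
```

```bash

python3 -m handwheel '[[-0.0035,-0.0035,0.007,0,0,0,-1],[-0.0074,-0.0072,0.0135,0,0,0,-1],[-0.0074,-0.0072,0.0135,0,0,0,-1]]'
python3 -m handwheel '[[-0.0026,0,-0.0015,0,0,0,-1],[-0.0052,0,-0.003,0,0,0,-1],[-0.0052,0,-0.003,0,0,0,-1]]'
python3 -m handwheel '[[-0.0026,0,-0.0015,0,0,0,-1],[-0.0052,0,-0.003,0,0,0,-1],[-0.0052,0,-0.003,0,0,0,-1]]'
python3 - <<'E'
from go import *
for t in (6,10,14,18,22,26,30): show(t,*tgt("L",t,30,20,4))
for t in (35,40,45,50): show(t,*tgt("L",t,t,20,4))
E
```

```text
clock: 18.05
position: [496.9, 3.5, 5.6]
ee_rot: [-0.151, 0.853, 0.086, 0.493]
contact_force: [0.3, -0.3, -0.2]
gripper_width: -0.0
grasp_force: 0.0
clock: 18.42
position: [495.5, 3.8, 10.2]
ee_rot: [-0.149, 0.853, 0.088, 0.491]
contact_force: [0.0, 0.5, 0.1]
gripper_width: 0.1
grasp_force: 0.0
clock: 18.8
position: [495.5, 3.8, 15.9]
ee_rot: [-0.149, 0.854, 0.088, 0.491]
contact_force: [0.1, -0.2, -0.3]
gripper_width: -0.2
grasp_force: 0.6
6 [500.2   3.9  24. ] [-0.0093, -0.0015, -0.0002, 0.0007, -0.0024, -0.0027]
10 [504.1   3.8  31.2] [-0.0173, -0.0029, -0.0007, 0.0007, -0.0024, -0.0027]
14 [508.4   3.7  38.1] [-0.0253, -0.0044, -0.0006, 0.0007, -0.0024, -0.0027]
18 [513.3   3.6  44.6] [-0.0332, -0.0062, 0.0, 0.0007, -0.0024, -0.0027]
22 [518.6   3.4  50.7] [-0.041, -0.0081, 0.0013, 0.0007, -0.0024, -0.0027]
26 [524.5   3.3  56.4] [-0.0486, -0.0103, 0.0031, 0.0007, -0.0024, -0.0027]
30 [530.7   3.1  61.6] [-0.056, -0.0125, 0.0055, 0.0007, -0.0024, -0.0027]
35 [536.3   2.4  64.9] [-0.0614, -0.0151, 0.0082, 0.0008, 0.0849, -0.0027]
40 [542.2   1.6  67.7] [-0.0665, -0.0178, 0.0113, 0.0009, 0.1721, -0.0027]
45 [548.3   0.8  70. ] [-0.0712, -0.0207, 0.0149, 0.001, 0.2594, -0.0026]
50 [ 5.546e+02 -1.000e-01  7.180e+01] [-0.0756, -0.0237, 0.0189, 0.0011, 0.3467, -0.0026]
```

```bash

python3 -m handwheel '[[-0.0045,-0.0007,0,0,0,0,-1],[-0.0093,-0.0015,0,0,0,0,-1],[-0.0173,-0.003,-0.0005,0,0,0,-1],[-0.0253,-0.0044,-0.0005,0,0,0,-1],[-0.033,-0.006,0,0,0,0,-1],[-0.041,-0.008,0.0013,0,0,0,-1],[-0.041,-0.008,0.0013,0,0,0,-1]]'
cat > sl.py <<'E'
from h import *
im,d=get_image("top");P=roi("top",cloud("top",d),(190,262,165,250));z=P[:,2]
for yc in(-45,35):
  k=(abs(P[:,1]-yc)<10)&(z>30)&(z<130);b=[(x,np.median(z[k&(abs(P[:,0]-x)<4)]).round()) for x in range(480,640,8) if (k&(abs(P[:,0]-x)<4)).any()];print(yc,b)
E
python3 sl.py
python3 - <<'E'
from go import *
for t in (26,30): show(t,*tgt("L",t,30,20,4))
for t in (35,40,45,50): show(t,*tgt("L",t,t,20,4))
E
```

```text
clock: 19.68
position: [519.4, 3.7, 51.8]
ee_rot: [-0.15, 0.853, 0.087, 0.492]
contact_force: [-0.2, -1.0, -0.6]
gripper_width: 0.3
grasp_force: 0.4
-45 [(488, np.float64(38.0)), (496, np.float64(55.0)), (504, np.float64(78.0)), (512, np.float64(94.0)), (520, np.float64(91.0)), (528, np.float64(89.0)), (536, np.float64(85.0)), (544, np.float64(82.0)), (552, np.float64(80.0)), (560, np.float64(76.0)), (568, np.float64(73.0)), (576, np.float64(70.0)), (584, np.float64(66.0)), (592, np.float64(63.0)), (600, np.float64(60.0))]
35 [(496, np.float64(51.0)), (504, np.float64(68.0)), (512, np.float64(90.0)), (520, np.float64(93.0)), (528, np.float64(89.0)), (536, np.float64(86.0)), (544, np.float64(83.0)), (552, np.float64(81.0)), (560, np.float64(77.0)), (568, np.float64(74.0)), (576, np.float64(70.0)), (584, np.float64(68.0)), (592, np.float64(64.0)), (600, np.float64(62.0))]
26 [524.5   3.3  56.4] [-0.007, -0.0023, 0.0018, 0.0008, -0.0011, -0.0016]
30 [530.7   3.1  61.6] [-0.0144, -0.0046, 0.0042, 0.0008, -0.0011, -0.0016]
35 [536.3   2.4  64.9] [-0.0198, -0.0072, 0.0069, 0.0008, 0.0862, -0.0016]
40 [542.2   1.6  67.7] [-0.0249, -0.0099, 0.0101, 0.0009, 0.1735, -0.0015]
45 [548.3   0.8  70. ] [-0.0296, -0.0128, 0.0136, 0.001, 0.2607, -0.0015]
50 [ 5.546e+02 -1.000e-01  7.180e+01] [-0.0339, -0.0158, 0.0176, 0.001, 0.348, -0.0014]
```

Tilt is about 21°, as planned; I'll go on.

```bash

python3 -m handwheel '[[-0.007,-0.0023,0.002,0,0,0,-1],[-0.0144,-0.0046,0.0042,0,0,0,-1],[-0.02,-0.0072,0.007,0,0.087,0,-1],[-0.025,-0.01,0.01,0,0.174,0,-1],[-0.0296,-0.0128,0.0136,0,0.26,0,-1],[-0.034,-0.0158,0.0176,0,0.348,0,-1],[-0.034,-0.0158,0.0176,0,0.348,0,-1],[-0.034,-0.0158,0.0176,0,0.348,0,-1]]'
python3 sl.py
python3 - <<'E'
from go import *
print(p)
for t in (50,54,57,60,63,66): show(t,*tgt("L",t,50,20,4))
E
```

```text
clock: 20.72
position: [554.0, 1.1, 71.7]
ee_rot: [-0.163, 0.926, 0.061, 0.336]
contact_force: [-0.3, 0.2, -1.5]
gripper_width: 0.6
grasp_force: 0.2
-45 [(512, np.float64(130.0)), (536, np.float64(91.0)), (544, np.float64(97.0)), (552, np.float64(104.0)), (560, np.float64(111.0)), (568, np.float64(108.0)), (576, np.float64(98.0)), (584, np.float64(89.0)), (592, np.float64(79.0)), (600, np.float64(69.0)), (608, np.float64(59.0)), (616, np.float64(52.0)), (624, np.float64(45.0))]
35 [(520, np.float64(74.0)), (528, np.float64(79.0)), (536, np.float64(89.0)), (544, np.float64(95.0)), (552, np.float64(103.0)), (560, np.float64(111.0)), (568, np.float64(109.0)), (576, np.float64(99.0)), (584, np.float64(92.0)), (592, np.float64(82.0)), (600, np.float64(71.0)), (608, np.float64(64.0)), (616, np.float64(54.0)), (624, np.float64(45.0))]
[556.35836993   1.26340335  73.17162899]
50 [ 5.546e+02 -1.000e-01  7.180e+01] [0.0025, -0.0007, -0.0003, 0.0027, 0.0015, 0.0011]
54 [ 5.619e+02 -3.000e-01  7.360e+01] [-0.0038, -0.0034, 0.0027, 0.0027, 0.0015, 0.0011]
57 [ 5.674e+02 -5.000e-01  7.460e+01] [-0.0084, -0.0054, 0.0052, 0.0027, 0.0015, 0.0011]
60 [573.   -0.6  75.3] [-0.0128, -0.0075, 0.008, 0.0027, 0.0015, 0.0011]
63 [578.6  -0.8  75.7] [-0.0171, -0.0096, 0.011, 0.0027, 0.0015, 0.0011]
66 [584.2  -0.9  75.8] [-0.0212, -0.0116, 0.0143, 0.0027, 0.0015, 0.0011]
```

```bash

python3 -m handwheel '[[-0.002,-0.002,0.001,0,0,0,-1],[-0.004,-0.0034,0.0027,0,0,0,-1],[-0.006,-0.0044,0.004,0,0,0,-1],[-0.0084,-0.0054,0.0052,0,0,0,-1],[-0.0106,-0.0064,0.0066,0,0,0,-1],[-0.013,-0.0075,0.008,0,0,0,-1],[-0.015,-0.0085,0.0095,0,0,0,-1],[-0.017,-0.0096,0.011,0,0,0,-1]]'
python3 -m handwheel '[[0,0,0,0,0,0,-1],[0,0,0,0,0,0,-1]]' >/dev/null
python3 chk.py L
python3 - <<'E'
from go import *
for w in [(np.array([500,-20,140.]),tool(20,50,180)),(np.array([400,-130,200.]),tool(10,60,180))]: show("",*w)
E
```

```text
clock: 21.78
position: [576.8, -2.4, 73.7]
ee_rot: [-0.162, 0.926, 0.061, 0.336]
contact_force: [-0.2, -0.2, -0.8]
gripper_width: -0.1
grasp_force: 0.0
100 117 [588.6  -1.3] [72.3 96. ] 69.2 108.5
88 992 [608.4  -8.8] [120.4  64.8] 88.5 93.6
55 144 [602.  -11.4] [ 58. 122.] 2.8 72.5
20 360 [631.2  -8.2] [123.7 211. ] 7.2 34.2
 [500. -20. 140.] [0.0171, 0.0099, -0.1009, 0.0019, -0.001, -0.0028]
 [ 400. -130.  200.] [0.0793, -0.0592, -0.2315, 0.1023, 0.1728, 0.1406]
```

```bash

python3 -m handwheel '[[0.017,0.01,-0.1,0,0,0,-1],[0.017,0.01,-0.1,0,0,0,-1],[0.079,-0.059,-0.231,0.102,0.173,0.14,1],[0.079,-0.059,-0.231,0.102,0.173,0.14,1],[0.079,-0.059,-0.231,0.102,0.173,0.14,1],[0.079,-0.059,-0.231,0.102,0.173,0.14,1],[0.079,-0.059,-0.231,0.102,0.173,0.14,1]]'
python3 - <<'E'
from h import *
im,_=get_image("scene");cv2.imwrite("pics/s2.png",cv2.resize(im[120:340,150:440],None,fx=2.5,fy=2.5,interpolation=cv2.INTER_CUBIC))
E
python3 chk.py R; python3 st.py
```

```text
clock: 22.95
position: [400.5, -130.8, 201.8]
ee_rot: [-0.083, 0.962, 0.022, 0.26]
contact_force: [0.3, 0.6, 0.1]
gripper_width: 85.5
grasp_force: 0.0
100 73 [ 612.1 -249.1] [78. 44.] 74.1 106.7
88 988 [ 592.5 -241.2] [ 64.9 122.4] 5.9 93.5
55 130 [ 586.8 -240.4] [ 54.5 120.3] 5.5 74.7
20 109 [ 564.  -234.1] [125.9  43.4] 74.1 38.2
23.05 [ 400.4 -129.8  199.9] [-0.003 -0.205 -0.717 -0.17  -0.548 -1.272] 
 [[-0.853, -0.173, 0.493], [-0.15, 0.985, 0.087], [-0.5, -0.0, -0.866]] [ 0.4 -0.5 -0.7] 85.21736968576167
```

View pics/s2.png

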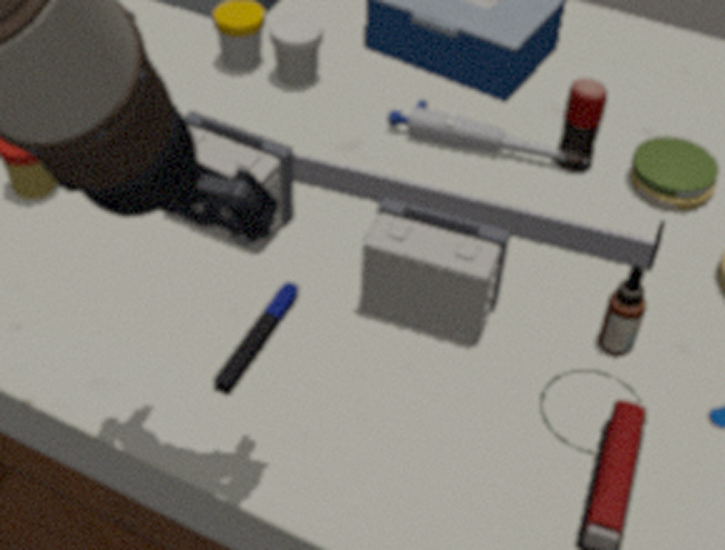

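```bash
cat > push.py <<'E'
from go import *
AL=50;AZ=8.0
def pt(ad,TIPO=38,z=24,lat=0):   # ad: corner advance past (576.4,-8) along heading; z: tip-centre height
    o=tool(AZ,AL,180);h=np.array([np.cos(np.radians(AZ)),np.sin(np.radians(AZ)),0]);l=np.array([-h[1],h[0],0])
    q=np.array([576.4,-8,0])+h*(ad-11*np.sin(np.radians(AL)))+l*lat;q[2]=z
    return q+TIPO*o.apply([0,0,1]),o
E
python3 - <<'E'
from push import *
W=[(pt(-60)[0]+[0,0,60],pt(0)[1]),pt(-60),pt(-25),pt(0),pt(50)]
for w in W: show("",*w)
walk(read_state()["joints"],W,5)
E
```

```text
[532.8 -14.1  54.9] [-0.0577, 0.091, 0.2008, 0.0197, -0.174, 0.0282]
 [532.8 -14.1  -5.1] [-0.0277, 0.0911, 0.2527, 0.0197, -0.174, 0.0282]
 [567.5  -9.3  -5.1] [-0.058, 0.0899, 0.2702, 0.0197, -0.174, 0.0282]
 [592.2  -5.8  -5.1] [-0.0796, 0.089, 0.2827, 0.0197, -0.174, 0.0282]
 [641.8   1.2  -5.1] [-0.1229, 0.0873, 0.3078, 0.0197, -0.174, 0.0282]
  BAD 2 0.00013319210236697942 [ 0.16 -0.06 -0.85 -0.08 -0.19 -1.49]
[533. -14.  55.] [ 0.16 -0.06 -0.85 -0.08 -0.19 -1.49] wr [ 275. -117.  415.]
  BAD 1 0.0010003863966091529 [-0.11  0.28 -0.56 -1.47 -0.19  0.08]
[533. -14.  -5.] [-0.11  0.28 -0.56 -1.47 -0.19  0.08] wr [316. -52. 285.]
[567.  -9.  -5.] [-0.16  0.42 -0.5  -1.68 -0.19  0.34] wr [359. -39. 246.]
  BAD 1 8.189249967774287e-06 [-0.15  0.42 -0.49 -1.68 -0.19  0.34]
[592.  -6.  -5.] [-0.15  0.42 -0.49 -1.68 -0.19  0.34] wr [363. -38. 245.]
  BAD 1 0.00030629724313543087 [-0.14  0.45 -0.44 -1.68 -0.19  0.32]
[642.   1.  -5.] [-0.14  0.45 -0.44 -1.68 -0.19  0.32] wr [388. -37. 241.]
```

```bash
python3 - <<'E'
import push
from push import *
B=(np.array([440,-100,160.]),tool(20,45,180))
for al in (30,35,40):
  push.AL=al;print(al)
  C=(np.array([470,-40,100.]),tool(20,al,180))
  W=[B,C,(pt(-40)[0]+[0,0,20],tool(14,al,180)),pt(-40),pt(-20),pt(0),pt(50)]
  if al==35: [show("",*w) for w in W]; print(cmd(*B,*C))
  walk(read_state()["joints"],W,5)
E
```

```text
30
[ 440. -100.  160.] [-0.35 -0.03 -0.59 -0.96 -0.59 -0.16] wr [ 222. -179.  392.]
[470. -40. 100.] [-0.69  0.27 -0.73 -1.71 -0.85  0.91] wr [ 203. -137.  264.]
[564. -10.  25.] [-0.58  0.59 -0.75 -2.19 -0.9   1.36] wr [289. -78. 189.]
[564. -10.   5.] [-0.6   0.7  -0.86 -2.4  -1.04  1.56] wr [283. -49. 169.]
[584.  -7.   5.] [-0.56  0.69 -0.82 -2.42 -1.    1.52] wr [303. -46. 169.]
[604.  -4.   5.] [-0.52  0.68 -0.77 -2.44 -0.96  1.48] wr [323. -44. 169.]
[653.   3.   5.] [-0.44  0.67 -0.66 -2.47 -0.86  1.4 ] wr [372. -37. 169.]
35
 [ 440. -100.  160.] [-0.0183, 0.0225, 0.0566, -0.107, -0.2606, -0.1393]
 [470. -40. 100.] [-0.0228, 0.0764, 0.1285, -0.1193, -0.4347, -0.1301]
 [561.4 -10.1  22.2] [-0.0663, 0.0901, 0.2435, -0.048, -0.4356, -0.0523]
 [561.4 -10.1   2.2] [-0.0563, 0.0901, 0.2608, 0.0233, -0.4358, 0.0255]
 [581.2  -7.3   2.2] [-0.0736, 0.0894, 0.2708, 0.0233, -0.4358, 0.0255]
 [601.   -4.5   2.2] [-0.0909, 0.0887, 0.2808, 0.0233, -0.4358, 0.0255]
 [650.5   2.4   2.2] [-0.1341, 0.087, 0.3058, 0.0233, -0.4358, 0.0255]
[ 0.008   0.0461  0.0769  0.     -0.1745 -0.    ]
[ 440.
[... 364 characters left out ...]
5. -45. 190.]
[601.  -5.   2.] [-0.48  0.6  -0.72 -2.39 -0.77  1.37] wr [335. -42. 190.]
[650.   2.   2.] [-0.4   0.61 -0.61 -2.4  -0.68  1.28] wr [385. -35. 190.]
40
[ 440. -100.  160.] [-0.35 -0.03 -0.59 -0.96 -0.59 -0.16] wr [ 222. -179.  392.]
[470. -40. 100.] [-0.42  0.14 -0.64 -1.44 -0.57  0.4 ] wr [ 234. -126.  311.]
[559. -10.  20.] [-0.43  0.45 -0.63 -2.   -0.56  0.97] wr [315. -71. 230.]
[559. -10.  -0.] [-0.49  0.53 -0.74 -2.3  -0.65  1.28] wr [310. -45. 210.]
[578.  -8.  -0.] [-0.45  0.53 -0.7  -2.3  -0.61  1.24] wr [330. -43. 210.]
[598.  -5.  -0.] [-0.42  0.54 -0.65 -2.3  -0.58  1.2 ] wr [350. -40. 210.]
[648.   2.  -0.] [-0.34  0.56 -0.53 -2.27 -0.48  1.09] wr [399. -33. 210.]
```

```bash

python3 -m handwheel '[[-0.018,0.0225,0.057,-0.107,-0.26,-0.139,0.4],[-0.018,0.0225,0.057,-0.107,-0.26,-0.139,0.4],[-0.018,0.0225,0.057,-0.107,-0.26,-0.139,0.4],[-0.023,0.076,0.128,-0.119,-0.435,-0.13,0.4],[-0.023,0.076,0.128,-0.119,-0.435,-0.13,0.4],[-0.023,0.076,0.128,-0.119,-0.435,-0.13,0.4],[-0.023,0.076,0.128,-0.119,-0.435,-0.13,0.4]]'
python3 - <<'E'
import push
from push import *
push.AL=35
for w in [(pt(-40)[0]+[0,0,20],tool(14,35,180)),pt(-40)]: show("",*w)
E
```

```text
clock: 23.92
position: [467.3, -38.5, 98.7]
ee_rot: [-0.155, 0.875, 0.083, 0.451]
contact_force: [-1.1, 0.9, -0.3]
gripper_width: 60.0
grasp_force: 0.0
 [561.4 -10.1  22.2] [0.0054, -0.0065, 0.1242, 0.0933, -0.0081, 0.0587]
 [561.4 -10.1   2.2] [0.0217, -0.0066, 0.1358, 0.1788, -0.0084, 0.1191]
```

```bash

python3 -m handwheel '[[0.003,-0.003,0.062,0.046,-0.004,0.03,0.4],[0.0054,-0.0065,0.124,0.093,-0.008,0.059,0.4],[0.0054,-0.0065,0.124,0.093,-0.008,0.059,0.4],[0.0217,-0.0066,0.136,0.179,-0.008,0.119,0.4],[0.0217,-0.0066,0.136,0.179,-0.008,0.119,0.4],[0.0217,-0.0066,0.136,0.179,-0.008,0.119,0.4]]'
python3 chk.py L t4; python3 - <<'E'
import push
from push import *
from h import *
push.AL=35
for a in (-40,-20,0,20): show(a,*pt(a))
im,_=get_image("scene");cv2.imwrite("pics/s3.png",im)
E
```

```text
clock: 24.68
position: [562.0, -10.9, 5.4]
ee_rot: [-0.064, 0.884, 0.032, 0.462]
contact_force: [-0.5, 0.3, -1.1]
gripper_width: 59.9
grasp_force: 0.0
100 74 [617.2  -7. ] [33.7 75.3] 6.1 105.5
88 996 [559.  -14.7] [173.8 121.1] 4.6 93.6
55 438 [549.5 -14.6] [158.8 129.5] 6.0 71.6
20 504 [584.5 -15.3] [216.5 211.5] 8.0 35.9
-40 [561.4 -10.1   2.2] [0.0038, 0.0014, 0.0013, -0.0002, 0.0047, 0.0045]
-20 [581.2  -7.3   2.2] [-0.0076, 0.0014, 0.0177, -0.0002, 0.0047, 0.0045]
0 [601.   -4.5   2.2] [-0.019, 0.0013, 0.0342, -0.0002, 0.0047, 0.0045]
20 [620.8  -1.8   2.2] [-0.0304, 0.0013, 0.0506, -0.0002, 0.0047, 0.0045]
```

View pics/t4.png

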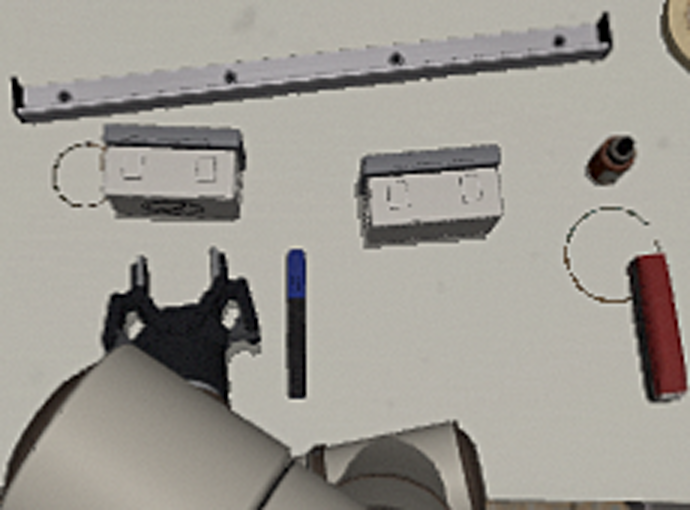

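The top view shows the stamp rings on the left box's underside at (175,208), and a plain right one. The open fingers at (138,262) and (215,252) straddle its middle, so I'll push this one.

```bash

python3 -m handwheel '[[-0.004,0.001,0.009,0,0.005,0.0045,0.4],[-0.0076,0.0014,0.0177,0,0.005,0.0045,0.4],[-0.011,0.0014,0.0226,0,0.005,0.0045,0.4],[-0.0133,0.0014,0.026,0,0.005,0.0045,0.4]]'
python3 -m handwheel '[[-0.0017,0,0.0025,0,0,0,0.4],[-0.0034,0,0.005,0,0,0,0.4],[-0.0051,0,0.0074,0,0,0,0.4],[-0.0068,0,0.0098,0,0,0,0.4],[-0.0085,0,0.0123,0,0,0,0.4],[-0.0085,0,0.0123,0,0,0,0.4]]'
cat > lid.py <<'E'
from h import *
im,d=get_image("top");W=cloud("top",d)
P=roi("top",W,(190,265,150,225));S=P[(P[:,2]>88)&(P[:,2]<101)&(P[:,0]>565)];r=rect(S);print("box",r)
a=r[2] if r[1][0]<r[1][1] else r[2]-90
n=np.array([np.cos(np.radians(8)),np.sin(np.radians(8))]);print("yaw",a,"gap",(np.array([683.7,0])-r[0])@n-32,"R:")
E
python3 lid.py
```

```text
clock: 25.28
position: [590.7, -5.8, 0.0]
ee_rot: [-0.06, 0.886, 0.032, 0.459]
contact_force: [-0.2, 0.4, 0.1]
gripper_width: 59.7
grasp_force: 0.0
clock: 26.02
position: [605.5, -4.0, -0.1]
ee_rot: [-0.06, 0.886, 0.032, 0.459]
contact_force: [-1.2, -0.4, 1.1]
gripper_width: 59.8
grasp_force: 0.2
box ((617.2276000976562, -5.327735900878906), (65.39264678955078, 119.53179931640625), 3.435800075531006)
yaw 3.435800075531006 gap 34.566972602332925 R:
```

```bash

python3 -m handwheel '[[-0.0017,0,0.0025,0,0,0,0.4],[-0.0034,0,0.005,0,0,0,0.4],[-0.0051,0,0.0074,0,0,0,0.4],[-0.0068,0,0.0098,0,0,0,0.4],[-0.0085,0,0.0123,0,0,0,0.4],[-0.0102,0,0.0147,0,0,0,0.4],[-0.0114,0,0.0164,0,0,0,0.4],[-0.0114,0,0.0164,0,0,0,0.4]]'
python3 lid.py;python3 chk.py R
```

```text
clock: 27.08
position: [625.0, -1.0, -0.3]
ee_rot: [-0.06, 0.886, 0.032, 0.459]
contact_force: [-1.4, 0.3, 2.2]
gripper_width: 60.0
grasp_force: 0.9
box ((633.5589599609375, -0.6196670532226562), (65.13821411132812, 121.18341827392578), 7.699215888977051)
yaw 7.699215888977051 gap 17.739311869536003 R:
100 69 [ 603.2 -236.4] [28.3 82.5] 10.7 106.2
88 1002 [ 592.4 -241.1] [ 65.6 122.2] 6.2 93.3
55 125 [ 566. -233.] [130.   47.8] 72.6 73.9
20 109 [ 564.1 -233.9] [125.8  42.7] 73.9 37.0
```

```bash

python3 -m handwheel '[[-0.0017,0,0.0025,0,0,0,0.4],[-0.0034,0,0.005,0,0,0,0.4],[-0.0051,0,0.0074,0,0,0,0.4],[-0.0068,0,0.0098,0,0,0,0.4],[-0.0074,0,0.0107,0,0,0,0.4],[-0.0074,0,0.0107,0,0,0,0.4]]'
python3 lid.py
python3 -m handwheel '[[-0.0006,0,0.0008,0,0,0,0.4],[-0.0011,0,0.0016,0,0,0,0.4],[-0.0011,0,0.0016,0,0,0,0.4]]'|sed -n 2,4p
python3 -m handwheel '[[-0.0006,0,0.0008,0,0,0,0.4],[-0.0011,0,0.0016,0,0,0,0.4],[-0.0011,0,0.0016,0,0,0,0.4]]'|sed -n 2,4p
python3 lid.py
```

```text
clock: 27.92
position: [638.1, 0.4, -0.4]
ee_rot: [-0.06, 0.886, 0.032, 0.459]
contact_force: [-2.8, 0.3, 1.4]
gripper_width: 59.7
grasp_force: 1.0
box ((646.5323486328125, 0.8309478759765625), (64.77922821044922, 119.03642272949219), 7.940179347991943)
yaw 7.940179347991943 gap 4.690292746408964 R:
position: [639.7, 0.7, -0.5]
ee_rot: [-0.06, 0.886, 0.032, 0.459]
contact_force: [-3.3, -0.4, 2.2]
position: [641.7, 1.0, -0.5]
ee_rot: [-0.06, 0.886, 0.032, 0.459]
contact_force: [-2.9, -0.5, 3.3]
box ((649.8538818359375, 1.2817955017089844), (65.37931060791016, 119.23298645019531), 7.673326015472412)
yaw 7.673326015472412 gap 1.338338613955699 R:
```

Keep nudging 1 mm at a time until the force rises.

```bash

for i in 1; do :; done
python3 -m handwheel '[[-0.0006,0,0.0008,0,0,0,0.4],[-0.0006,0,0.0008,0,0,0,0.4]]'|sed -n '2p;4p'
python3 -m handwheel '[[-0.0006,0,0.0008,0,0,0,0.4],[-0.0006,0,0.0008,0,0,0,0.4]]'|sed -n '2p;4p'
python3 -m handwheel '[[-0.0006,0,0.0008,0,0,0,0.4],[-0.0006,0,0.0008,0,0,0,0.4]]'|sed -n '2p;4p'
python3 lid.py
```

```text
position: [642.7, 1.1, -0.5]
contact_force: [-4.0, 0.4, 3.2]
position: [643.7, 1.3, -0.4]
contact_force: [-2.7, -0.5, 2.5]
position: [643.9, 1.4, -0.5]
contact_force: [-6.7, -2.8, 6.4]
box ((652.1853637695312, 1.0449981689453125), (65.11254119873047, 118.91416931152344), 8.057760238647461)
yaw 8.057760238647461 gap -0.9374976786302511 R:
```

```bash

python3 -m handwheel '[[0.0015,0,-0.002,0,0,0,0.4],[0.005,0,-0.008,0,0,0,0.4],[0.02,0,-0.03,0,0,0,0.4],[0.045,0,-0.065,0,0,0,0.4],[0.045,0,-0.065,0,0,0,0.4],[0.0,0,-0.13,0,0,0,0.4],[0.0,0,-0.13,0,0,0,0.4],[0.0,0,-0.13,0,0,0,0.4]]'
python3 chk.py R; python3 lid.py
python3 - <<'E'
from h import *
im,d=get_image("scene");cv2.imwrite("pics/s4.png",cv2.resize(im[120:360,100:440],None,fx=2,fy=2))
im,d=get_image("top");W=cloud("top",d)
for nm,c in dict(pen=(258,278,208,266),clock=(138,170,245,275),stapler=(376,402,210,268),cup=(135,168,190,222),dropper=(362,386,172,195)).items():
    P=roi("top",W,c);S=P[(P[:,2]>8)&(P[:,2]<110)];print(nm,rect(S)[0])
E
```

```text
clock: 30.58
position: [541.2, -13.4, 77.2]
ee_rot: [-0.061, 0.885, 0.031, 0.461]
contact_force: [0.6, 0.4, -0.6]
gripper_width: 59.8
grasp_force: 0.0
100 72 [ 600.3 -246. ] [32.3 78.4] 9.0 106.2
88 1002 [ 592.5 -241.5] [ 65.6 122. ] 7.0 93.5
55 120 [ 582.8 -239.1] [ 55.  121.6] 0.7 75.6
20 113 [ 566.8 -230.2] [131.7  51.4] 69.6 38.3
box ((652.1181030273438, 1.2763099670410156), (65.0826187133789, 118.65433502197266), 7.595810890197754)
yaw 7.595810890197754 gap -0.9030838935917416 R:
pen (478.1683349609375, -122.3428955078125)
clock (405.3316650390625, 190.79641723632812)
stapler (480.004150390625, -452.84735107421875)
cup (550.384033203125, 194.3289031982422)
dropper (632.8671875, -411.3989562988281)
```

View pics/s4.png

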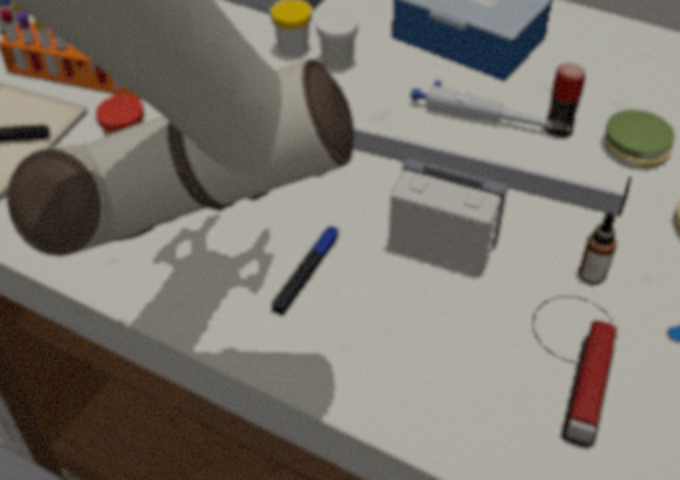

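The scene view shows the plain right box still standing at (445,225), with the arm hiding the left one. The top depth puts the left box upright, flush and square to the rail, and the bystanders haven't moved.

```bash
python3 -m handwheel '[[0,0,0,0,0,0,0.4],[0,0,0,0,0,0,0.4],[0,0,0,0,0,0,0.4],[0,0,0,0,0,0,0.4]]'|head -2; python3 -c "
from bench import *
print(job_done())"
```

```text
clock: 31.28
position: [539.4, -13.2, 74.5]
the job is handed in; nothing more can be done
None
```

I handed the job in at about 31 s: both boxes stand on their back sides, the stamped left one flush and square against the rail (within about 1 mm and 0.5° by the top camera), and the plain right one where I tipped it; the verdict did not come back.

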